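Unlock and draw out the flask stage, then fit the weight ring over the flask

TASK

Get the flask in the reading station ready for the water bath. Pull up the station's red plunger knob and twist it counter-clockwise into its rest notch so that it stays up, slide the stage with the flask out towards you to its stop, then lift the orange weight ring off its peg on the sloping rack and lower it gently over the flask's cap until it rests about level round the glass cone, with the knob still parked and the stage still out. Leave the green ring on its peg, keep the flask upright in its seat, and do not disturb anything else.

Things in the scene. Friction and masses are not known exactly. Their poses are not given: they have to be found in the camera images.
- station: grey and white reading station, fixed, 320 x 150 mm base. Origin: under the base, on the surface. Its x axis points away from the robot along the stage's travel, y to the left, z up. At its back a white bridge (x 14 to 126 mm, whole width, 205 mm high, 175 mm clear beneath) stands over the flask while the stage is in.
- plunger_grip (a point): centre of the red wing of the spring plunger knob, on its vertical axis, in the station frame at x -60, y 85 mm, 97 mm above the surface when down (moves with the knob). Wing: 12 mm thick, 42 long, 26 high (13 above and below this point); at turn 0 its length lies along the station's x, so fingers close along its y. Below it: cross bar and castle collar, 37 mm wide, top 29 mm under this point.
- plunger_lift (a joint): how far the plunger is pulled up, in m: 0 down (its pin locks the stage), at most 0.020. The spring pulls it down with 3.5 N, growing to about 7 N at 14 mm. It can be turned only when lifted more than 14 mm (lift 16 to 18 mm to be sure); let go at the notch, its cross bar rests at about 0.0115.
- plunger_turn (a joint): turn of the plunger knob in rad, 0 at the start, positive counter-clockwise seen from above; the rest notch is at 1.05 (60 degrees), the limit is 1.25. The wing turns with it.
- stage (a joint): how far the stage is slid out, in m: 0 in (locked by the plunger), 0.120 fully out against the stop. It moves along the station's -x, with about 1 N friction, and stays where it is left; it cannot move while the plunger is down.
- stage_grip (a point): grip point in the stage's black upright handle plate, 10 mm below the plate's top edge: plate 12 mm thick along the station's x, 44 mm wide along its y, 60 mm high. It lies 79 mm above the surface, 150 mm in front (station -x) of the seat, and moves with the stage.
- stage_seat (a point): centre of the flask's seat on top of the aluminium stage, 30 mm above the surface; a grey collar 6 mm high, 74 mm inside, holds the flask's foot. It moves with the stage.
- flask: the 150 ml conical glass flask on the stage, dark blue screw cap, 69 mm wide at the foot, 123 mm high, cap 36 mm wide (top 23 mm of the height). Origin: centre of its underside, z up. Stands loose in the seat.
- orange_ring: orange weight ring, 160 g: 72 mm outside, 52 inside, 14 thick. Origin: ring centre in its underside; z: ring axis, to the side of its grip post. Post at x -53 mm: 24 mm along x, 10 along y, top at z 62, joined by a short arm. Hangs on either peg with its underside on the sloping board, z leaning 40 degrees to the left. Seated on the flask its origin is about 42 mm above the flask's, axis upright.
- orange_ring_grip (a point): grip point in the orange ring's post (ring frame x -53, y 0, z 44 mm): pinch across the 10 mm thickness (ring y), fingers along the ring's z axis.
- green_ring: the same ring in green on the other peg; to be left there. Same frame as the orange ring.
- rack: grey and white sloping rack, fixed, base 150 x 210 mm. Origin: under its base, on the surface; x points to the right as the robot sees it (away from the side to which the pegs lean), y away from the robot, z up.
- rack_board: the rack's white board, 150 x 210 mm, tilted 40 degrees: its z (the pegs' direction) leans from vertical towards the rack's -x (left). Origin: centre of its upper face, 72 mm above the surface. Two steel pegs stand square on it at x 45, y +55 and -55 mm, 14 mm thick with a 16 mm ball end, 46 mm long; each ring hangs on one, its centre about 19 mm lower down the slope (board -x).
- peg_far (a point): outer end of the peg farther from the robot (board y +55 mm).
- peg_near (a point): outer end of the nearer peg (board y -55 mm).
- spare_flask: bystander: flask with lighter blue cap, same size, on the left. Origin under its centre.
- white_vial: bystander: vial with white cap, 28 x 62 mm, on the left. Origin under its centre.
Mind the look-alikes: they are no part of the job. There is more than one size of the orange_ring; the one meant has the size given above.

How it is judged:
By the outcome, as a careful person would: the job done as asked, in the order asked, and still so for the second after the job is handed in, with the robot touching nothing.
It also fails if it takes over 66 s, if anything falls off the work surface, if the arm or the gripper's body presses on something with over 40 N, if the wrist force passes 120 N, or if a joint passes its speed limit or range.

ROBOT

A 6-joint arm with a two-finger parallel gripper is mounted at the origin on the work surface; the furniture and walls round the work are solid. World frame = base frame: x ahead of the robot, y to its left, z up, the work surface at z = 0. Lengths are in mm, angles in rad, forces in N, time in s.
With the tool pointing down it reaches from about 300 to 775 mm from the base axis. Payload 14.6 kg.
Tool frame: the origin (TCP) lies at the very end of the fingers, on their centre line; the grasp point (between the pads) lies 19 mm behind it; z points along the fingers, y is the line along which they close (so a half turn about z gives the same grasp; the last joint's range is limited). The gripper opens to 94 mm and grips with 3 to 60 N. Pads are 16 mm wide; open, the fingers measure 119 mm over their backs; the gripper's body (75 mm by 177 mm) begins 78 mm behind the grasp point.
Start: joints at [-1.337, 0.3, 1.521, -0, 1.321, -0.067], TCP at [162.949, -525.297, 173.546] pointing down, gripper open.
Joint ranges: [-3.03, 3.03], [-0.79, 2.21], [0.23, 2.52], [-1.04, 4.18], [0, 3.07], [-2.55, 2.55]. Speed limits (rad/s): [2.22, 2.22, 2.57, 3.14, 3.14, 3.14].

INTERFACE

Orientations are given as [roll, pitch, yaw] about the fixed x, y, z axes, in that order (R = Rz(yaw) Ry(pitch) Rx(roll)).
In Python, from cell import manip gives the robot as it stands.
- The arm moves only by the tool servo_tool, never from a script. Its argument "motion" is a list that holds one entry, the list of rows, each a list of 7 numbers: the shift along the world's x, y, z as a fraction of full scale, then the turn, a rotation vector about the world's x, y, z as a fraction of full scale, then the closure, from 0 (fully open) to 1 (shut). In form: [[[x, y, z, rx, ry, rz, gripper], ...]]. A call has 1 to 10 rows; each row is the pose to reach, as a shift and turn from the pose commanded when the call began, turning the shorter way round; what a row does not reach only later rows make up. Full scale, the value 1, is 0.5 m for a shift and pi rad for a turn. A row lasts 1/10 s, in which the tool goes at most 50 mm and 8.59 degrees, less where a joint would pass 70% of its speed; a pose out of reach is approached as far as the arm can. A call with a number of a shift or a turn outside -1 to 1 is refused whole. A call with a gripper value outside its range is refused whole. The fingers move at their own pace and stop on an object; "newtons" is the grip in N (left out, the last holds). Time passes only in rows, so rows that repeat a pose let the fingers close. It gives the time, the measured TCP pose, the force, the opening and the grip force at its end, in the units of the state.
- manip.read_state(): the state, without advancing time (a new reading comes with each control period).
- manip.camera(name): name is "scene" or "top"; returns a dict with "frame" (480x640x3 uint8, red, green, blue), "range_z" (480x640 float32, mm along the optical axis (not along the pixel's ray), 0 where there is no reading), "vfov" (degrees; the focal length in pixels is half the picture's height over the tangent of half this angle, whatever the lens; pixels are square), "cx", "cy" (the principal point, pixels), "cam_to_world" (4x4, takes a point from camera to world coordinates). Camera axes: x right, y down, z forward; pixel columns grow to the right and rows downward; lengths in mm; the calibration is good to about 2 mm. A picture is of the moment at which its call begins.
- manip.sign_off(): hands the job in; it is judged then, once.
The state is a dict: "clock": time; "joints": joint angles; "qd": joint speeds; "effort": joint torques, N m; "eef_pos": TCP position; "eef_rot": TCP orientation; "wrist_force": force on the tool from outside, world axes, zero at the start; "moment": the same for the moment, N m; "finger_gap": finger opening in mm; "finger_force": force on a finger pad.
Only numpy, scipy, OpenCV 4.12 (cv2) and the standard library are available. Lean on these libraries where they do the work, as an engineer would, in place of code of your own. Each camera call takes 0.05 s, during which the arm holds its last target. There are 200 camera calls.

## Working session

There is one attempt and no reset: what is moved stays moved. The work goes in short steps, Python scripts to look and compute and a tool call to move; the robot and the scene stay as the last step left them, time stands still between calls to the robot, and variables do not carry over. Pictures are saved under pics/ and viewed, at most 10 in all, crops included, and the job is handed in when it is done.

Besides the shell and the picture viewer there is one more tool, called after "Emit:" as name(argument=value, ...), one argument or row to a line, values as JSON. servo_tool: Moves the arm, as the interface text tells. Its arguments: {"type":"object","properties":{"motion":{"type":"array"},"newtons":{"type":"number"}},"required":["motion"]}

```bash
mkdir -p pics; cat > h.py <<'E'
import numpy as np, cv2, sys
sys.path.insert(0,'.')
from cell import manip
def cam(n):
    c=manip.camera(n); c['f']=240/np.tan(np.radians(c['vfov'])/2); c['T']=np.array(c['cam_to_world']); return c
def cloud(c):
    v,u=np.mgrid[0:480,0:640]; z=c['range_z']
    P=np.stack([(u-c['cx'])/c['f']*z,(v-c['cy'])/c['f']*z,z],-1)
    return P@c['T'][:3,:3].T+c['T'][:3,3]
def plane(c,u,v,h):
    d=c['T'][:3,:3]@np.array([(u-c['cx'])/c['f'],(v-c['cy'])/c['f'],1]); o=c['T'][:3,3]
    return o+d*(h-o[2])/d[2]
E
python3 - <<'E'
from h import *
for n in('scene','top'):
    c=cam(n); cv2.imwrite(f'pics/{n}0.png',c['frame'][:,:,::-1]); np.savez(f'{n}0.npz',P=cloud(c),F=c['frame'],Z=c['range_z'])
    print(n,c['T'].round(3).tolist(),c['vfov'],c['cx'],c['cy'])
print(manip.read_state())
E
```

```text
scene [[-0.573, -0.43, 0.698, -170.28], [-0.819, 0.28, -0.5, 667.044], [0.02, -0.858, -0.513, 690.959], [0.0, 0.0, 0.0, 1.0]] 53.75286261138946 314.4055310435118 236.50917499367065
top [[-0.029, -0.996, 0.086, 460.276], [-0.999, 0.031, 0.02, 71.113], [-0.023, -0.085, -0.996, 1704.636], [0.0, 0.0, 0.0, 1.0]] 44.28704531577108 338.5880167367155 237.1992826662155
{'clock': 0.1, 'joints': array([-1.33660257e+00,  3.00421238e-01,  1.52149181e+00,  3.82857548e-06,
        1.32070638e+00, -6.65909460e-02]), 'qd': array([ 0.00027553, -0.00192318, -0.00219911,  0.0004265 , -0.00086954,
       -0.00039616]), 'effort': array([ 1.89412881e-04, -5.32649124e+01, -3.53285909e+01,  7.09300605e-02,
        2.34717998e-02, -6.74524108e-05]), 'eef_pos': array([ 162.89113243, -525.05378666,  173.05146149]), 'eef_rot': array([-3.14056839e+00, -7.20240739e-05,  3.00783720e-01]), 'wrist_force': array([-0.10474709, -0.07317795,  1.18971333]), 'moment': array([ 0.04681945, -0.01284577, -0.04552007]), 'finger_force': 0.0, 'finger_gap': 93.95227664198374}
```

View pics/scene0.png

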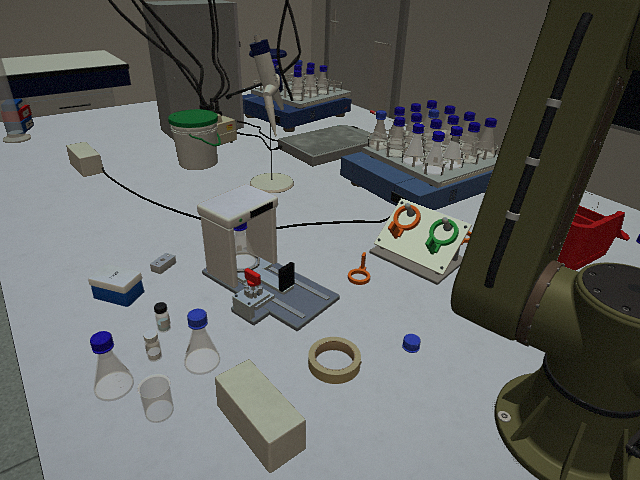

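View pics/top0.png

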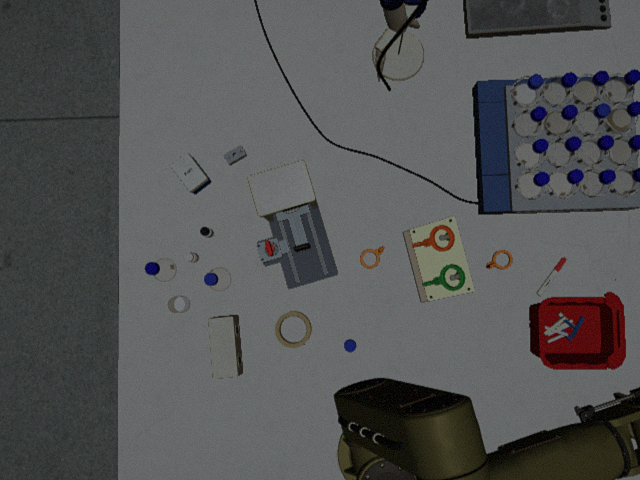

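Scene picture: station with red knob at (253,281), black handle at (287,276), white bridge at (238,205). The rack has an orange ring at (405,217) and a green one at (441,233). In the top picture the rack rings are at (440,238) and (452,277), the knob is at (268,247), and the handle at (301,237).

Candidates for the orange ring in the top view:
- (440,238), on the far peg
- (371,258), a loose smaller ring on the table
- (500,260), another loose ring on the table

By the description it should be the one on the peg. I'll check its size and take a close crop.

```bash
python3 - <<'E'
from h import *
for n in('top','scene'):
    d=np.load(n+'0.npz'); P,F,Z=d['P'],d['F'],d['Z']
    H=cv2.cvtColor(F,cv2.COLOR_RGB2HSV); h,s,v=H[...,0],H[...,1],H[...,2]
    near=(Z>0)&(P[...,0]>250)&(P[...,0]<850)&(P[...,1]>-400)&(P[...,1]<600)&(P[...,2]>-10)&(P[...,2]<320)
    def blobs(name,m,mn=25):
        k,l,st,_=cv2.connectedComponentsWithStats((m&near).astype(np.uint8))
        for i in range(1,k):
            if st[i,4]<mn: continue
            q=P[l==i]; print(n,name,st[i].tolist(),'med',np.median(q,0).round(1),'lo',np.percentile(q,2,0).round(1),'hi',np.percentile(q,98,0).round(1))
    blobs('red',((h<4)|(h>174))&(s>150)&(v>60))
    blobs('orange',(h>=5)&(h<16)&(s>150)&(v>60))
    blobs('green',(h>50)&(h<80)&(s>120)&(v>40))
    blobs('blue',(h>108)&(h<130)&(s>120)&(v>40))
    blobs('black',(v<40)&(P[...,2]>40)&(P[...,2]<130))
    m=near&(abs(P[...,2]-205)<10); k,l,st,_=cv2.connectedComponentsWithStats(m.astype(np.uint8))
    for i in range(1,k):
        if st[i,4]>400:
            q=P[l==i]; print(n,'bridge',st[i].tolist(),np.median(q[:,2]),cv2.minAreaRect(q[:,:2].astype(np.float32)))
d=np.load('top0.npz'); P=d['P']; F=d['F']
a=cv2.resize(F[195:315,350:530],None,fx=4.4,fy=4.4,interpolation=2)[:520]
cv2.imwrite('pics/crop1.png',a[:,:,::-1])
# base rect (dark grey z~<30)
E
```

```text
top red [265, 241, 9, 15, 75] med [576.  293.9 107.2] lo [557.  285.4  83.7] hi [593.9 304.4 115.4]
top orange [412, 226, 43, 25, 358] med [ 582.8 -163.4   96.9] lo [ 556.3 -204.7   64.2] hi [ 619.6 -103.4  122. ]
top orange [375, 247, 9, 7, 33] med [563.8 -10.6  37.2] lo [557.6 -19.5   3. ] hi [572.    1.7  56.1]
top orange [487, 250, 25, 19, 131] med [ 521.8 -350.3   11.3] lo [ 504.  -384.9    2.2] hi [ 555.3 -316.6   50.7]
top green [423, 265, 42, 25, 334] med [ 475.3 -187.1   97.1] lo [ 449.3 -228.5   66.6] hi [ 512.4 -126.4  122.6]
top blue [480, 142, 30, 70, 1602] med [ 754.4 -330.5   96.6] lo [ 663.2 -364.3   89.1] hi [ 845.8 -296.   104.2]
top blue [536, 173, 4, 11, 25] med [ 718.1 -396.5  248.5] lo [ 706.1 -399.7  244.7] hi [ 729.5 -393.3  254.1]
top blue [204, 273, 14, 13, 126] med [495.3 451.8 122.4] lo [481.6 436.8 111.2] hi [511.3 467.9 128.9]
top blue [344, 340, 12, 12, 113] med [299.4  82.1  21.5] lo [283.3  67.6   5.8] hi [313.7  98.6  28.6]
top black [470, 140, 47, 74, 533] med [ 730.3 -294.2   77.7] lo [ 655.9 -365.7   42.5] hi [ 844.2 -287.8  123.4]
top black [200,
[... 1342 characters left out ...]
123.3]
scene blue [105, 331, 9, 18, 55] med [523.1 597.6 119.9] lo [516.5 594.5 100.2] hi [540.  599.8 122.9]
scene blue [402, 334, 18, 19, 261] med [295.5  85.8  19.3] lo [283.2  66.1   0.5] hi [312.7  96.8  22.8]
scene black [390, 191, 30, 14, 100] med [ 747.4 -294.9   61.5] lo [ 665.2 -299.2   41.4] hi [ 773.2 -290.4   72.6]
scene black [279, 262, 15, 27, 309] med [574.9 209.7  67.1] lo [569.5 187.1  40.4] hi [583.3 227.2  89.4]
scene black [154, 303, 13, 11, 104] med [627.9 481.   59.7] lo [621.  469.5  50.4] hi [644.  491.4  62.1]
scene bridge [197, 184, 81, 39, 1665] 203.56980280289667 ((722.769775390625, 243.94540405273438), (115.88867950439453, 158.1195068359375), 14.422126770019531)
```

View pics/crop1.png

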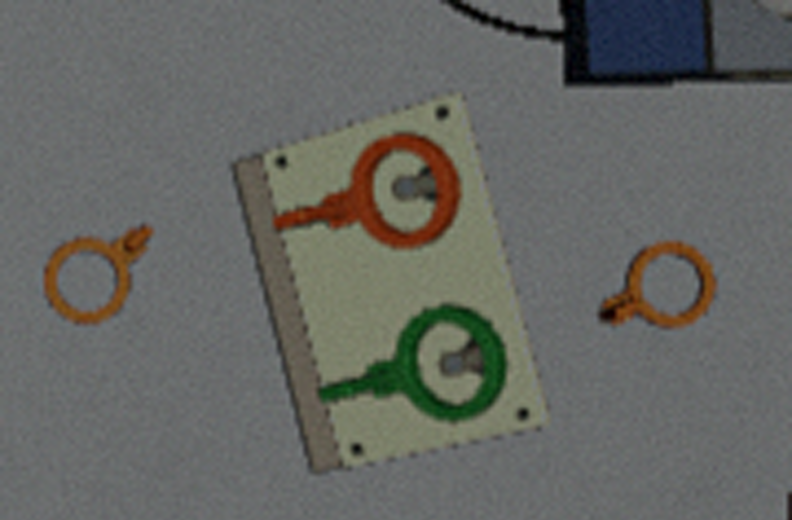

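The crop shows the ring on the far peg at (405,190) is clearly bigger than the two loose orange rings at (85,280) and (670,285). It's the same size as the green ring, so this is the one to take. Station yaw comes out at about 14.6° with its origin at about (654,227.5), and the knob and handle positions agree with that.

For the knob I'll lean the tool 40° towards the robot, so the wide gripper body clears the bridge during the turn.

```bash
cat > go.py <<'E'
# usage: from go import to ; to(pos,rpy) prints fractions from the present commanded pose
import numpy as np, json, os
from scipy.spatial.transform import Rotation as R
from cell import manip
def cur():
    s=manip.read_state(); p=np.array(s['eef_pos']); r=R.from_euler('xyz',s['eef_rot'])
    if os.path.exists('cmd.json'):
        d=json.load(open('cmd.json')); q=np.array(d['p']); rq=R.from_rotvec(d['r'])
        if np.linalg.norm(q-p)<8 and (r*rq.inv()).magnitude()<.06: return q,rq,s
        print('USING MEASURED', p.round(1),'cmd',q.round(1))
    return p,r,s
class Seq:
    def __init__(self): self.p,self.r,self.s=cur(); self.c=(self.p,self.r)
    def to(self,pos,rpy=None,rot=None):
        t=R.from_euler('xyz',rpy) if rpy is not None else (rot if rot is not None else self.r)
        d=(np.array(pos)-self.p)/500; w=(t*self.r.inv()).as_rotvec()/np.pi
        d,w=d.round(3),w.round(3); self.c=(self.p+d*500, R.from_rotvec(w*np.pi)*self.r)
        print(d.tolist(),w.tolist(),' dist mm %.0f deg %.0f'%(np.linalg.norm(d)*500,np.linalg.norm(w)*180))
    def save(self): json.dump({'p':self.c[0].tolist(),'r':self.c[1].as_rotvec().tolist()},open('cmd.json','w'))
YAW=0.255; U=np.array([np.cos(YAW),np.sin(YAW),0]); V=np.array([-np.sin(YAW),np.cos(YAW),0]); O=np.array([654.2,227.5,0])
st=lambda x,y,z: O+x*U+y*V+np.array([0,0,z])
E
python3 - <<'E'
from go import *
json.dump({'p':[162.949,-525.297,173.546],'r':R.from_euler('xyz',[np.pi,0,.3008]).as_rotvec().tolist()},open('cmd.json','w'))
s=Seq(); rpy=[np.pi,-.7,YAW]; T=R.from_euler('xyz',rpy); z=T.as_matrix()[:,2]; k=np.array([575,294.8,97]); print(z)
s.to(s.p+[0,0,127]); s.to([400,0,320],rpy=[np.pi,-.35,.28]); pre=k+19*z-90*z; s.to(pre,rpy); s.save()
E
```

```text
[ 0.62338581  0.16250095 -0.76484219]
[0.0, 0.0, 0.254] [0.0, 0.0, 0.0]  dist mm 127 deg 0
[0.474, 1.051, 0.293] [0.032, -0.107, -0.007]  dist mm 595 deg 20
[0.736, 1.617, -0.044] [0.061, -0.214, -0.014]  dist mm 889 deg 40
```

Emit:
servo_tool(
  motion=[
    [[0, 0, 0.25, 0, 0, 0, 0.4], [0, 0, 0.25, 0, 0, 0, 0.4], [0.45, 0.9, 0.3, 0.03, -0.107, -0.007, 0.4], [0.45, 0.9, 0.3, 0.03, -0.107, -0.007, 0.4], [0.45, 0.9, 0.3, 0.03, -0.107, -0.007, 0.4], [0.45, 0.9, 0.3, 0.03, -0.107, -0.007, 0.4], [0.45, 0.9, 0.3, 0.03, -0.107, -0.007, 0.4], [0.45, 0.9, 0.3, 0.03, -0.107, -0.007, 0.4], [0.45, 0.9, 0.3, 0.03, -0.107, -0.007, 0.4], [0.45, 0.9, 0.3, 0.03, -0.107, -0.007, 0.4]],
  ],
  newtons=40,
)

```text
clock: 1.1
eef_pos: [341.1, -167.5, 313.3]
eef_rot: [3.135, -0.35, 0.279]
wrist_force: [1.3, -0.4, 0.2]
finger_gap: 56.3
finger_force: 0.0
```

Emit:
servo_tool(
  motion=[
    [[0, 0, 0, 0, 0, 0, 0.4], [0, 0, 0, 0, 0, 0, 0.4], [0, 0, 0, 0, 0, 0, 0.4]],
  ],
)

```text
clock: 1.4
eef_pos: [340.6, -170.1, 312.8]
eef_rot: [3.136, -0.349, 0.278]
wrist_force: [-1.0, -1.2, -0.1]
finger_gap: 56.1
finger_force: 0.0
```

```bash
python3 - <<'E'
from go import *
s=Seq(); rpy=[np.pi,-.7,YAW]; T=R.from_euler('xyz',rpy); z=T.as_matrix()[:,2]; k=np.array([575,294.8,97])
s.to(k-71*z+[0,0,60],rpy); s.to(k-71*z,rpy); s.save(); print(s.s['joints'].round(2),s.s['clock'],s.s['qd'].round(3))
E
```

```text
USING MEASURED [ 340.6 -170.1  312.8] cmd [530.9 283.2 151.5]
[0.38, 0.907, -0.203] [0.031, -0.108, -0.006]  dist mm 502 deg 20
[0.38, 0.907, -0.323] [0.031, -0.108, -0.006]  dist mm 518 deg 20
[-0.8  -0.34  1.87  0.31  1.44  0.48] 1.4 [-0.028  0.007 -0.001  0.002 -0.001  0.004]
```

Emit:
servo_tool(
  motion=[
    [[0.38, 0.9, -0.1, 0.031, -0.108, -0.006, 0.4], [0.38, 0.9, -0.1, 0.031, -0.108, -0.006, 0.4], [0.38, 0.9, -0.1, 0.031, -0.108, -0.006, 0.4], [0.38, 0.9, -0.1, 0.031, -0.108, -0.006, 0.4], [0.38, 0.9, -0.1, 0.031, -0.108, -0.006, 0.4], [0.38, 0.9, -0.1, 0.031, -0.108, -0.006, 0.4], [0.38, 0.9, -0.1, 0.031, -0.108, -0.006, 0.4], [0.38, 0.9, -0.1, 0.031, -0.108, -0.006, 0.4], [0.38, 0.9, -0.1, 0.031, -0.108, -0.006, 0.4], [0.38, 0.9, -0.1, 0.031, -0.108, -0.006, 0.4]],
  ],
)

```text
clock: 2.4
eef_pos: [517.3, 244.4, 266.1]
eef_rot: [3.139, -0.702, 0.256]
wrist_force: [1.9, -0.7, 0.4]
finger_gap: 56.3
finger_force: 0.0
```

Emit:
servo_tool(
  motion=[
    [[0, 0, 0, 0, 0, 0, 0.4], [0, 0, 0, 0, 0, 0, 0.4]],
  ],
)

```text
clock: 2.6
eef_pos: [516.4, 242.8, 265.2]
eef_rot: [3.138, -0.699, 0.258]
wrist_force: [0.1, -1.5, 1.0]
finger_gap: 56.3
finger_force: 0.0
```

```bash
python3 - <<'E'
from go import *
s=Seq(); rpy=[np.pi,-.7,YAW]; T=R.from_euler('xyz',rpy); z=T.as_matrix()[:,2]; k=np.array([575,294.8,97])
s.to(k-71*z+[0,0,60],rpy); s.to(k-71*z,rpy); s.save(); print(s.s['joints'].round(2),s.s['clock'],s.s['qd'].round(3))
E
```

```text
USING MEASURED [516.4 242.8 265.2] cmd [530.6 283.4 151.3]
[0.029, 0.081, -0.108] [0.001, -0.0, -0.0]  dist mm 69 deg 0
[0.029, 0.081, -0.228] [0.001, -0.0, -0.0]  dist mm 122 deg 0
[ 0.44 -0.11  1.92 -0.2   0.65  1.87] 2.6 [-0.032 -0.055  0.019  0.011 -0.001 -0.014]
```

Emit:
servo_tool(
  motion=[
    [[0.029, 0.081, -0.108, 0.001, 0, 0, 0.4], [0.029, 0.081, -0.108, 0.001, 0, 0, 0.4], [0.029, 0.081, -0.228, 0.001, 0, 0, 0.4], [0.029, 0.081, -0.228, 0.001, 0, 0, 0.4], [0.029, 0.081, -0.228, 0.001, 0, 0, 0.4]],
  ],
)

```text
clock: 3.1
eef_pos: [530.6, 282.1, 152.2]
eef_rot: [-3.141, -0.701, 0.254]
wrist_force: [0.2, -1.2, 0.9]
finger_gap: 56.3
finger_force: 0.0
```

```bash
python3 - <<'E'
from go import *
s=Seq(); rpy=[np.pi,-.7,YAW]; T=R.from_euler('xyz',rpy); z=T.as_matrix()[:,2]; k=np.array([575,294.8,97])
print(s.s['eef_pos']-s.c[0],s.s['joints'].round(2))
for b in(30,0): s.to(k+19*z-b*z,rpy)
s.save()
from h import cam,cv2
c=cam('scene'); f=c['frame'][180:330,170:370]; cv2.imwrite('pics/s1.png',cv2.resize(f,None,fx=4,fy=4,interpolation=2)[:,:,::-1])
E
```

```text
[-0.31282578 -1.22451659  1.0690998 ] [ 0.51  0.11  1.99 -0.43  0.4   2.17]
[0.074, 0.019, -0.091] [-0.0, -0.0, -0.0]  dist mm 59 deg 0
[0.112, 0.029, -0.137] [-0.0, -0.0, -0.0]  dist mm 90 deg 0
```

View pics/s1.png

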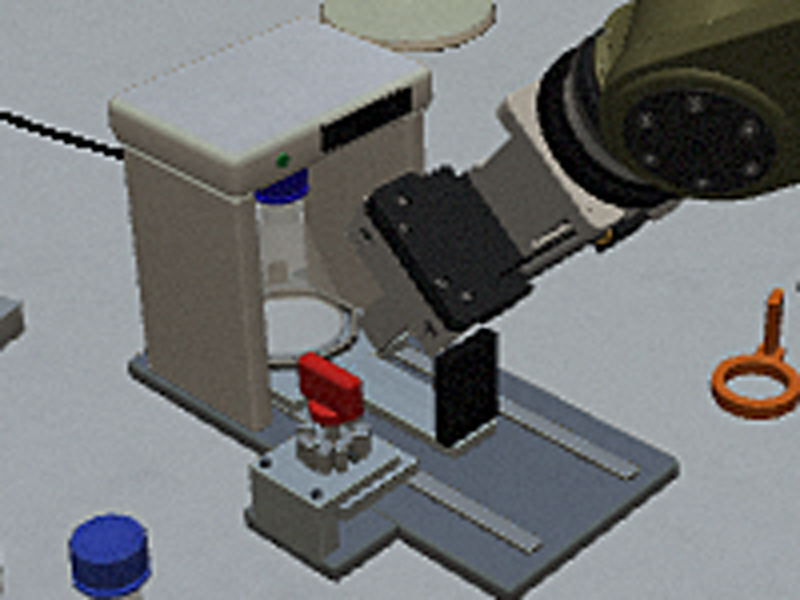

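The close view shows the fingertips at about (400,345), in line with the red wing at (330,390), and the path to it is free. Approaching now.

Emit:
servo_tool(
  motion=[
    [[0.074, 0.019, -0.091, 0, 0, 0, 0.4], [0.074, 0.019, -0.091, 0, 0, 0, 0.4], [0.112, 0.029, -0.137, 0, 0, 0, 0.4], [0.112, 0.029, -0.137, 0, 0, 0, 0.4], [0.112, 0.029, -0.137, 0, 0, 0, 0.4]],
  ],
)

```text
clock: 3.65
eef_pos: [586.8, 298.5, 86.4]
eef_rot: [-3.139, -0.705, 0.255]
wrist_force: [0.5, 0.3, 0.7]
finger_gap: 56.3
finger_force: 0.0
```

Emit:
servo_tool(
  motion=[
    [[0, 0, 0, 0, 0, 0, 0.75], [0, 0, 0, 0, 0, 0, 0.8], [0, 0, 0, 0, 0, 0, 0.85], [0, 0, 0, 0, 0, 0, 0.95], [0, 0, 0, 0, 0, 0, 1], [0, 0, 0, 0, 0, 0, 1], [0, 0, 0, 0, 0, 0, 1]],
  ],
  newtons=40,
)

```text
clock: 4.35
eef_pos: [586.4, 298.1, 84.4]
eef_rot: [-3.14, -0.702, 0.255]
wrist_force: [-1.1, -5.9, 3.3]
finger_gap: 10.3
finger_force: 40.2
```

```bash
python3 - <<'E'
from go import *
s=Seq(); T=s.r; z=T.as_matrix()[:,2]; k=s.p-19*z; print(k,s.s['eef_pos']-s.p,s.s['joints'].round(2))
s.to(s.p+[0,0,17.5])
for a in (.12,.24,.36,.48,.6,.72,.84,.96,1.07):
    r=R.from_rotvec([0,0,a])*T; s.to(k+[0,0,17.5]+19*r.as_matrix()[:,2],rot=r)
s.save()
E
```

```text
[575.06496358 294.70369955  97.1990592 ] [-0.47695071  0.33047266  1.7585041 ] [ 0.48  0.33  1.9  -0.58  0.26  2.31]
[0.0, 0.0, 0.035] [0.0, 0.0, 0.0]  dist mm 18 deg 0
[-0.001, 0.003, 0.035] [0.0, 0.0, 0.038]  dist mm 18 deg 7
[-0.002, 0.005, 0.035] [0.0, -0.0, 0.076]  dist mm 18 deg 14
[-0.004, 0.008, 0.035] [-0.0, 0.0, 0.115]  dist mm 18 deg 21
[-0.006, 0.01, 0.035] [-0.0, -0.0, 0.153]  dist mm 18 deg 28
[-0.008, 0.012, 0.035] [-0.0, 0.0, 0.191]  dist mm 19 deg 34
[-0.01, 0.014, 0.035] [0.0, -0.0, 0.229]  dist mm 20 deg 41
[-0.013, 0.016, 0.035] [0.0, 0.0, 0.267]  dist mm 20 deg 48
[-0.015, 0.017, 0.035] [0.0, -0.0, 0.306]  dist mm 21 deg 55
[-0.018, 0.018, 0.035] [-0.0, -0.0, 0.341]  dist mm 22 deg 61
```

Emit:
servo_tool(
  motion=[
    [[0, 0, 0.012, 0, 0, 0, 1], [0, 0, 0.024, 0, 0, 0, 1], [0, 0, 0.035, 0, 0, 0, 1], [0, 0, 0.035, 0, 0, 0, 1]],
  ],
)

```text
clock: 4.75
eef_pos: [586.0, 297.8, 101.0]
eef_rot: [-3.141, -0.7, 0.255]
wrist_force: [4.3, -3.1, -8.5]
finger_gap: 10.1
finger_force: 39.5
```

Emit:
servo_tool(
  motion=[
    [[-0.001, 0.003, 0.001, 0, 0, 0.038, 1], [-0.002, 0.005, 0.001, 0, 0, 0.076, 1], [-0.004, 0.008, 0.001, 0, 0, 0.115, 1], [-0.006, 0.01, 0.001, 0, 0, 0.153, 1], [-0.008, 0.012, 0.001, 0, 0, 0.191, 1], [-0.01, 0.014, 0.001, 0, 0, 0.229, 1], [-0.013, 0.016, 0.001, 0, 0, 0.267, 1], [-0.015, 0.017, 0.001, 0, 0, 0.306, 1], [-0.018, 0.018, 0.001, 0, 0, 0.341, 1], [-0.018, 0.018, 0.001, 0, 0, 0.341, 1]],
  ],
)

```text
clock: 5.75
eef_pos: [577.4, 305.8, 101.1]
eef_rot: [-3.137, -0.687, 1.102]
wrist_force: [-0.7, -14.3, -8.7]
finger_gap: 10.2
finger_force: 39.4
```

```bash
python3 - <<'E'
from go import *
s=Seq(); st_=s.s; r=R.from_euler('xyz',st_['eef_rot']); print((st_['eef_pos']-19*r.as_matrix()[:,2]).round(1), s.p-st_['eef_pos'],(s.r*r.inv()).as_rotvec(),st_['joints'].round(2),st_['qd'].round(2),st_['moment'])
E
```

```text
USING MEASURED [577.4 305.8 101.1] cmd [577.9 306.8 100.2]
[572.  295.  115.8] [0. 0. 0.] [0. 0. 0.] [0.19 0.38 1.77 0.86 0.73 0.07] [-0.42  0.38 -0.48  0.31  1.26 -1.68] [-3.53586392  0.56524961 -1.03919365]
```

Emit:
servo_tool(
  motion=[
    [[0, 0, 0, 0, 0, 0, 1], [0, 0, 0, 0, 0, 0, 1]],
  ],
)

```text
clock: 5.95
eef_pos: [578.3, 306.4, 102.0]
eef_rot: [-3.135, -0.688, 1.095]
wrist_force: [-1.8, 0.5, 7.2]
finger_gap: 2.8
finger_force: 4.1
```

```bash
python3 - <<'E'
from go import *
s=Seq(); st_=s.s; r=R.from_euler('xyz',st_['eef_rot']); print((st_['eef_pos']-19*r.as_matrix()[:,2]).round(1), st_['eef_rot'],s.p-st_['eef_pos'],(s.r*r.inv()).as_rotvec(),st_['joints'].round(2),st_['qd'].round(2),st_['wrist_force'])
E
```

```text
USING MEASURED [578.3 306.4 102. ] cmd [577.9 306.8 100.2]
[572.9 295.6 116.7] [-3.13525419 -0.68792498  1.09525385] [0. 0. 0.] [0. 0. 0.] [0.2  0.38 1.77 0.86 0.72 0.08] [ 0.02 -0.02 -0.01  0.02  0.    0.01] [-1.83733499  0.46453446  7.17711263]
```

```bash
python3 - <<'E'
from h import *
c=cam('scene'); f=c['frame'][230:330,200:334]; cv2.imwrite('pics/s2.png',cv2.resize(f,None,fx=5.9,fy=5.9,interpolation=2)[:,:,::-1])
print(manip.read_state()['finger_gap'])
E
```

```text
0.9410846452154041
```

View pics/s2.png

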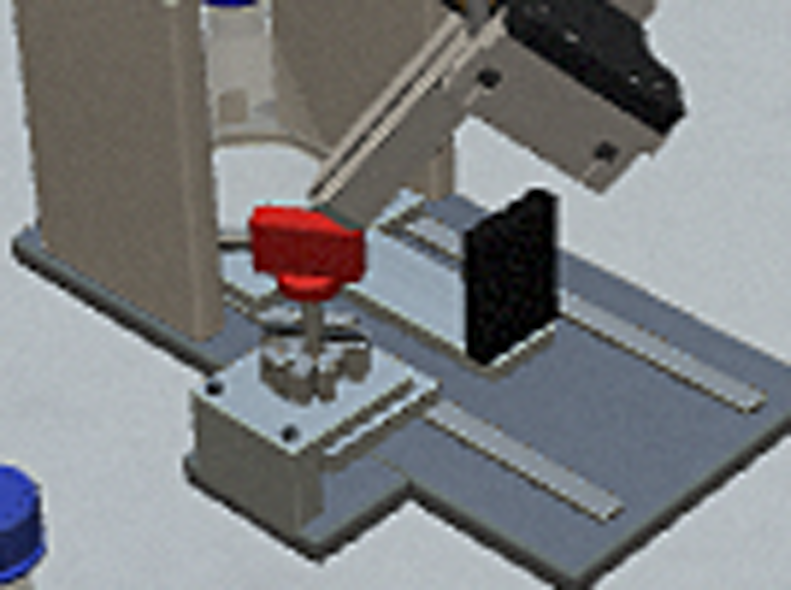

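The knob slipped free partway through the turn. The wing is at (308,245) in the crop, standing up on the castle collar and partly turned, with the closed fingertips just above it at (345,205). I'll back off, measure its turn and regrasp.

Emit:
servo_tool(
  motion=[
    [[0, 0, 0.04, 0, 0, 0, 1], [-0.01, -0.03, 0.1, 0, 0, 0, 0.6], [-0.01, -0.03, 0.1, 0, 0, 0, 0.6], [-0.01, -0.03, 0.1, 0, 0, 0, 0.6]],
  ],
)

```text
clock: 6.4
eef_pos: [572.5, 292.8, 152.6]
eef_rot: [-3.136, -0.689, 1.097]
wrist_force: [-0.9, -0.0, 0.5]
finger_gap: 21.0
finger_force: 0.0
```

```bash
cat > knob.py <<'E'
from h import *
def knob():
    for n in('scene','top'):
        c=cam(n); P=cloud(c); H=cv2.cvtColor(c['frame'],cv2.COLOR_RGB2HSV); h,s,v=H[...,0],H[...,1],H[...,2]
        m=((h<4)|(h>174))&(s>150)&(v>60)&(abs(P[...,0]-575)<45)&(abs(P[...,1]-295)<45)&(P[...,2]>70)
        q=P[m]
        if len(q)<15: print(n,len(q)); continue
        top=np.percentile(q[:,2],92); q=q[q[:,2]>top-(24 if n=='scene' else 14)]
        (cx,cy),(w,hh),a=cv2.minAreaRect(q[:,:2].astype(np.float32))
        e=np.linalg.svd(q[:,:2]-q[:,:2].mean(0),full_matrices=False)[2][0]
        print(n,len(q),'ztop',top.round(1),'c',round(cx,1),round(cy,1),'wh',round(w,1),round(hh,1),'turn svd deg',np.degrees(np.arctan2(e[1],e[0])).round(1)-14.6)
        bx=cv2.boxPoints(((cx,cy),(w,hh),a)); ed=max((bx[1]-bx[0],bx[2]-bx[1]),key=np.linalg.norm); print('  rect turn',np.degrees(np.arctan2(ed[1],ed[0])).round(1)-14.6)
if __name__=='__main__':
    knob(); s=manip.read_state(); print(s['eef_pos'],s['eef_rot'],s['joints'].round(2))
E
python3 knob.py
```

```text
scene 220 ztop 121.2 c 574.9 295.1 wh 42.0 15.9 turn svd deg -148.79999999999998
  rect turn 29.300001
top 64 ztop 124.4 c 575.5 295.8 wh 38.7 17.9 turn svd deg -148.4
  rect turn 46.800003
[571.96626023 292.9994701  151.30150155] [-3.13324691 -0.68758389  1.09606235] [0.17 0.29 1.76 0.78 0.81 0.17]
```

```bash
python3 - <<'E'
from go import *
s=Seq(); T=R.from_euler('xyz',[np.pi,-.7,YAW+.57]); z=T.as_matrix()[:,2]; g=np.array([575,295,106.])
print(T.as_euler('xyz'),s.s['qd'].round(2))
for b in(65,30,0): s.to(g+19*z-b*z,rot=T)
s.save()
E
```

```text
USING MEASURED [572.  293.  151.3] cmd [577.9 306.8 100.2]
[ 3.14159265 -0.7         0.825     ] [ 0.    0.01 -0.   -0.    0.    0.  ]
[-0.034, -0.04, -0.02] [0.002, -0.004, -0.088]  dist mm 28 deg 16
[-0.004, -0.006, -0.074] [0.002, -0.004, -0.088]  dist mm 37 deg 16
[0.023, 0.022, -0.12] [0.002, -0.004, -0.088]  dist mm 62 deg 16
```

Emit:
servo_tool(
  motion=[
    [[-0.034, -0.04, -0.02, 0.002, -0.004, -0.088, 0.5], [-0.034, -0.04, -0.02, 0.002, -0.004, -0.088, 0.5], [-0.034, -0.04, -0.02, 0.002, -0.004, -0.088, 0.5], [-0.034, -0.04, -0.02, 0.002, -0.004, -0.088, 0.5], [-0.004, -0.006, -0.074, 0.002, -0.004, -0.088, 0.5], [0.01, 0.008, -0.1, 0.002, -0.004, -0.088, 0.5], [0.023, 0.022, -0.12, 0.002, -0.004, -0.088, 0.5], [0.023, 0.022, -0.12, 0.002, -0.004, -0.088, 0.5], [0.023, 0.022, -0.12, 0.002, -0.004, -0.088, 0.5]],
  ],
)

```text
clock: 7.4
eef_pos: [584.0, 303.8, 92.2]
eef_rot: [3.14, -0.7, 0.827]
wrist_force: [0.0, -0.7, 1.1]
finger_gap: 47.1
finger_force: 0.0
```

Emit:
servo_tool(
  motion=[
    [[0, 0, 0, 0, 0, 0, 0.75], [0, 0, 0, 0, 0, 0, 0.8], [0, 0, 0, 0, 0, 0, 0.85], [0, 0, 0, 0, 0, 0, 0.95], [0, 0, 0, 0, 0, 0, 1], [0, 0, 0, 0, 0, 0, 1], [0, 0, 0, 0, 0, 0, 1]],
  ],
  newtons=60,
)

```text
clock: 8.1
eef_pos: [584.9, 303.0, 92.9]
eef_rot: [3.137, -0.702, 0.825]
wrist_force: [4.2, -6.8, 1.1]
finger_gap: 11.1
finger_force: 59.8
```

```bash
python3 knob.py;  python3 - <<'E'
from go import *
s=Seq(); T=s.r; z=T.as_matrix()[:,2]; k=s.p-19*z; print(s.p-s.s['eef_pos'],s.s['wrist_force'],s.s['moment'])
s.to(s.p+[0,0,4])
for a in np.arange(.06,.6,.06):
    r=R.from_rotvec([0,0,a])*T; s.to(k+[0,0,4]+19*r.as_matrix()[:,2],rot=r)
E
```

```text
scene 164 ztop 120.7 c 574.5 295.9 wh 41.4 15.2 turn svd deg -152.5
  rect turn 20.499998
top 58 ztop 126.5 c 574.9 295.3 wh 40.7 11.6 turn svd deg -152.1
  rect turn 29.4
[584.91206287 302.94839802  92.89946172] [ 3.13739741 -0.7017637   0.82539771] [0.26 0.34 1.86 0.86 0.46 0.32]
[-1.44580264  1.05107208 -1.59796017] [ 3.80734806 -6.68239691  0.71292151] [-1.03165485 -0.51056236 -1.03173236]
[0.0, 0.0, 0.008] [0.0, 0.0, 0.0]  dist mm 4 deg 0
[-0.001, 0.001, 0.008] [0.0, 0.0, 0.019]  dist mm 4 deg 3
[-0.002, 0.002, 0.008] [0.0, -0.0, 0.038]  dist mm 4 deg 7
[-0.003, 0.003, 0.008] [0.0, -0.0, 0.057]  dist mm 5 deg 10
[-0.005, 0.003, 0.008] [-0.0, 0.0, 0.076]  dist mm 5 deg 14
[-0.006, 0.004, 0.008] [0.0, -0.0, 0.095]  dist mm 5 deg 17
[-0.007, 0.005, 0.008] [-0.0, 0.0, 0.115]  dist mm 6 deg 21
[-0.009, 0.005, 0.008] [0.0, 0.0, 0.134]  dist mm 7 deg 24
[-0.01, 0.006, 0.008] [0.0, 0.0, 0.153]  dist mm 7 deg 28
[-0.012, 0.006, 0.008] [0.0, -0.0, 0.172]  dist mm 8 deg 31
[-0.013, 0.006, 0.008] [-0.0, 0.0, 0.191]  dist mm 8 deg 34
```

Emit:
servo_tool(
  motion=[
    [[0, 0, 0.006, 0, 0, 0, 1], [-0.001, 0.001, 0.007, 0, 0, 0.019, 1], [-0.002, 0.002, 0.007, 0, 0, 0.038, 1], [-0.003, 0.003, 0.007, 0, 0, 0.057, 1], [-0.005, 0.003, 0.007, 0, 0, 0.076, 1], [-0.006, 0.004, 0.007, 0, 0, 0.095, 1], [-0.007, 0.005, 0.007, 0, 0, 0.115, 1], [-0.009, 0.005, 0.007, 0, 0, 0.134, 1], [-0.01, 0.006, 0.007, 0, 0, 0.153, 1], [-0.01, 0.006, 0.007, 0, 0, 0.153, 1]],
  ],
)

```text
clock: 9.2
eef_pos: [579.7, 305.4, 94.7]
eef_rot: [3.139, -0.699, 1.307]
wrist_force: [5.4, -5.3, -8.2]
finger_gap: 11.3
finger_force: 59.8
```

```bash
python3 knob.py; python3 -c "
from cell import manip; s=manip.read_state(); print(s['wrist_force'],s['moment'],s['finger_gap'],s['finger_force'],s['qd'].round(2))"
```

```text
scene 191 ztop 122.3 c 573.1 295.1 wh 40.4 16.7 turn svd deg 55.49999999999999
  rect turn 60.5
top 56 ztop 129.1 c 575.1 295.1 wh 39.3 11.1 turn svd deg -122.0
  rect turn 58.700005
[579.58061758 305.51229255  94.6600113 ] [ 3.1388138  -0.69870116  1.3052561 ] [ 0.15  0.45  1.69  0.86  0.88 -0.11]
[ 7.76604503 -5.32186275 -7.35093999] [-2.09567334 -0.69659291 -1.093888  ] 10.9567428742121 59.781280159950256 [ 0.   -0.    0.   -0.   -0.01  0.  ]
```

Emit:
servo_tool(
  motion=[
    [[0, 0, -0.005, 0, 0, 0, 1], [0, 0, -0.01, 0, 0, 0, 1], [0, 0, -0.01, 0, 0, 0, 1], [0, 0, -0.01, 0, 0, 0, 0.7], [0, 0, -0.01, 0, 0, 0, 0.6], [0, 0, -0.01, 0, 0, 0, 0.5]],
  ],
)

```text
clock: 9.9
eef_pos: [578.6, 307.0, 90.9]
eef_rot: [3.14, -0.701, 1.307]
wrist_force: [0.6, -0.4, -0.4]
finger_gap: 31.4
finger_force: 0.0
```

```bash
python3 knob.py;  python3 - <<'E'
from go import *
s=Seq(); z=s.r.as_matrix()[:,2]
for b in(40,80): s.to(s.p-b*z)
s.to(s.p-80*z+[0,0,90]); s.save()
E
```

```text
scene 180 ztop 118.9 c 575.7 293.6 wh 21.2 40.1 turn svd deg 58.1
  rect turn -100.6
top 60 ztop 122.1 c 574.7 295.2 wh 38.9 11.8 turn svd deg -122.6
  rect turn 58.200005
[578.67878843 307.06887029  90.91222801] [ 3.13993867 -0.70077381  1.30691988] [ 0.15  0.46  1.69  0.87  0.88 -0.12]
USING MEASURED [578.7 307.1  90.9] cmd [583.5 304.   91.3]
[-0.014, -0.05, 0.061] [0.0, 0.0, 0.0]  dist mm 40 deg 0
[-0.027, -0.1, 0.122] [0.0, 0.0, 0.0]  dist mm 80 deg 0
[-0.027, -0.1, 0.302] [0.0, 0.0, 0.0]  dist mm 160 deg 0
```

Emit:
servo_tool(
  motion=[
    [[-0.014, -0.05, 0.061, 0, 0, 0, 0.5], [-0.027, -0.1, 0.122, 0, 0, 0, 0.5], [-0.027, -0.1, 0.3, 0, 0, 0, 0.4], [-0.027, -0.1, 0.3, 0, 0, 0, 0.28], [-0.027, -0.1, 0.3, 0, 0, 0, 0.28], [-0.027, -0.1, 0.3, 0, 0, 0, 0.28]],
  ],
)

```text
clock: 10.6
eef_pos: [565.2, 257.0, 241.1]
eef_rot: [3.139, -0.701, 1.308]
wrist_force: [0.2, -0.0, -0.3]
finger_gap: 67.9
finger_force: 0.0
```

```bash
python3 knob.py;  python3 - <<'E'
from go import *
s=Seq(); h=np.array([577,207.2,0]); T=R.from_euler('xyz',[np.pi,0,YAW])
for z in(200,110,61): s.to(h+[0,0,z],rot=T)
s.save()
E
```

```text
scene 227 ztop 118.7 c 574.2 294.2 wh 40.4 17.8 turn svd deg 56.99999999999999
  rect turn 62.4
top 61 ztop 124.3 c 574.9 295.3 wh 39.1 11.6 turn svd deg -121.89999999999999
  rect turn 57.4
[564.75209556 256.9693696  239.24194647] [-3.14045957 -0.69990146  1.30501171] [0.06 0.23 1.62 0.73 1.15 0.06]
[0.024, -0.1, -0.084] [-0.164, 0.166, -0.32]  dist mm 66 deg 71
[0.024, -0.1, -0.264] [-0.164, 0.166, -0.32]  dist mm 142 deg 71
[0.024, -0.1, -0.362] [-0.164, 0.166, -0.32]  dist mm 188 deg 71
```

Emit:
servo_tool(
  motion=[
    [[0.024, -0.1, 0, -0.164, 0.166, -0.32, 0.28], [0.024, -0.1, 0, -0.164, 0.166, -0.32, 0.28], [0.024, -0.1, 0, -0.164, 0.166, -0.32, 0.28], [0.024, -0.1, 0, -0.164, 0.166, -0.32, 0.28], [0.024, -0.1, 0, -0.164, 0.166, -0.32, 0.28], [0.024, -0.1, 0, -0.164, 0.166, -0.32, 0.28], [0.024, -0.1, 0, -0.164, 0.166, -0.32, 0.28], [0.024, -0.1, 0, -0.164, 0.166, -0.32, 0.28], [0.024, -0.1, 0, -0.164, 0.166, -0.32, 0.28], [0.024, -0.1, 0, -0.164, 0.166, -0.32, 0.28]],
  ],
)

```text
clock: 11.7
eef_pos: [577.1, 207.5, 238.5]
eef_rot: [3.141, 0.004, 0.257]
wrist_force: [-0.4, -0.7, -0.7]
finger_gap: 67.1
finger_force: 0.0
```

Emit:
servo_tool(
  motion=[
    [[0, 0, 0, 0, 0, 0, 0.28], [0, 0, 0, 0, 0, 0, 0.28], [0, 0, 0, 0, 0, 0, 0.28]],
  ],
)

```text
clock: 12.0
eef_pos: [577.2, 206.6, 240.9]
eef_rot: [3.142, -0.0, 0.256]
wrist_force: [-0.4, -0.6, 0.5]
finger_gap: 67.2
finger_force: 0.0
```

```bash
python3 - <<'E'
from go import *
s=Seq(); h=np.array([577,207.2,0]); T=R.from_euler('xyz',[np.pi,0,YAW])
print(s.s['eef_rot'],s.s['joints'].round(2))
for z in(200,110,61): s.to(h+[0,0,z],rot=T)
s.save()
E
```

```text
USING MEASURED [577.2 206.6 240.9] cmd [577.2 207.1  60.9]
[ 3.14152018e+00 -5.76264276e-05  2.56160746e-01] [ 0.28  0.41  1.22 -0.    1.51  1.6 ]
[-0.0, 0.001, -0.082] [0.0, 0.0, -0.0]  dist mm 41 deg 0
[-0.0, 0.001, -0.262] [0.0, 0.0, -0.0]  dist mm 131 deg 0
[-0.0, 0.001, -0.36] [0.0, 0.0, -0.0]  dist mm 180 deg 0
```

Emit:
servo_tool(
  motion=[
    [[0, 0.001, -0.1, 0, 0, 0, 0.28], [0, 0.001, -0.2, 0, 0, 0, 0.28], [0, 0.001, -0.26, 0, 0, 0, 0.28], [0, 0.001, -0.32, 0, 0, 0, 0.28], [0, 0.001, -0.36, 0, 0, 0, 0.28], [0, 0.001, -0.36, 0, 0, 0, 0.28], [0, 0.001, -0.36, 0, 0, 0, 0.4], [0, 0.001, -0.36, 0, 0, 0, 0.5], [0, 0.001, -0.36, 0, 0, 0, 0.6], [0, 0.001, -0.36, 0, 0, 0, 0.65]],
  ],
  newtons=20,
)

```text
clock: 13.0
eef_pos: [577.7, 207.5, 61.8]
eef_rot: [3.141, -0.001, 0.256]
wrist_force: [-0.0, 0.1, 0.7]
finger_gap: 39.1
finger_force: 0.0
```

```bash
python3 - <<'E'
from go import *
s=Seq(); print(s.s['eef_pos']-s.p,s.s['finger_gap'],s.s['finger_force'],s.s['wrist_force'])
for d in(20,119,123): s.to(s.p-d*U)
s.save()
E
```

```text
[0.4609626  0.42005616 0.87908203] 39.07551879084154 0.0 [-0.01288192  0.14051155  0.66531829]
[-0.039, -0.01, 0.0] [0.0, 0.0, 0.0]  dist mm 20 deg 0
[-0.23, -0.06, 0.0] [0.0, 0.0, 0.0]  dist mm 119 deg 0
[-0.238, -0.062, 0.0] [0.0, 0.0, 0.0]  dist mm 123 deg 0
```

The gap is 39 mm with no contact force, less than the 44 mm plate width, so I need to look.

```bash
python3 - <<'E'
from h import *
c=cam('scene'); f=c['frame'][170:330,190:370]; cv2.imwrite('pics/s3.png',cv2.resize(f,None,fx=3.7,fy=3.7,interpolation=2)[:,:,::-1])
s=manip.read_state(); print(s['finger_gap'],s['finger_force'],s['eef_pos'])
E
```

```text
35.56735642246062 0.0 [577.55555716 207.46825877  61.53891887]
```

View pics/s3.png

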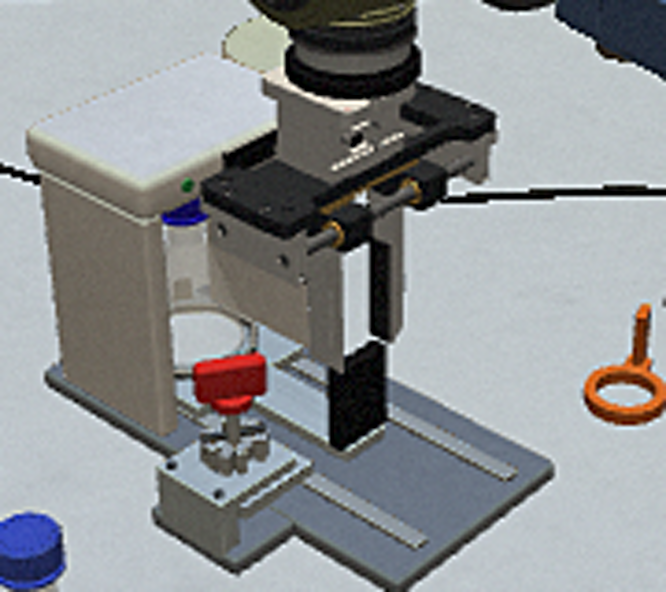

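The picture shows the plate at (357,395) with the fingertips at (340,365) and (395,340) around its upper edge. It isn't between the pads. I'll measure the plate and the fingers.

```bash
python3 - <<'E'
from h import *
from go import U,V,O
c=cam('scene'); P=cloud(c)
for name,(u0,u1,v0,v1) in dict(plate=(281,293,270,285),lfing=(275,281,245,262),rfing=(294,298,235,258)).items():
    q=P[v0:v1,u0:u1].reshape(-1,3); L=(q-O)@np.stack([U,V,[0,0,1]],1); print(name,np.percentile(L,[5,50,95],axis=0).round(1).tolist(), np.median(c['frame'][v0:v1,u0:u1].reshape(-1,3),0))
s=manip.read_state(); p=s['eef_pos']; d=p-O; print('tcp st',d@U,d@V)
T=c['T']; 
for w in (p,p+[0,0,19],O-80*U+22*V+[0,0,89],O-80*U-22*V+[0,0,89],O-86*U+22*V+[0,0,29]):
    k=T[:3,:3].T@(np.array(w)-T[:3,3]); print(c['cx']+c['f']*k[0]/k[2],c['cy']+c['f']*k[1]/k[2],k[2])
d=np.load('scene0.npz'); q=d['P'][262:289,279:294].reshape(-1,3); m=d['F'][262:289,279:294].reshape(-1,3).max(1)<45; L=(q[m]-O)@np.stack([U,V,[0,0,1]],1); print(np.percentile(L,[2,50,98],axis=0).round(1))
E
```

```text
plate [[-84.6, -15.9, 40.0], [-82.5, 1.8, 61.9], [-80.6, 18.1, 83.6]] [ 9.  9. 11.]
lfing [[-89.6, 26.6, 119.7], [-82.8, 29.0, 139.7], [-75.0, 30.7, 160.0]] [93. 90. 84.]
rfing [[-89.9, -27.5, 108.6], [-88.1, -22.2, 135.4], [-85.9, -17.1, 163.2]] [92. 88. 81.]
tcp st -79.30347547752788 -0.06776656758217996
286.09928560209755 276.3310191148334 1074.4996082730236
286.0078839234253 269.44175633977375 1064.7598250763583
279.31690183052393 270.5754281154868 1045.3575747036489
292.8403568386375 262.29995820500096 1074.4021973711838
281.7055960145567 293.3521330858773 1072.8203429042833
[[-85.  -20.6  33.5]
 [-81.9   2.1  65.1]
 [-74.   19.9  89.3]]
```

```bash
python3 - <<'E'
from h import *
from go import U,V,O
for n in ('scene','top'):
    c=cam(n); P=cloud(c); L=(P-O)@np.stack([U,V,[0,0,1]],1)
    m=(abs(L[...,0]+80)<25)&(abs(L[...,1])<50)&(L[...,2]>36)&(L[...,2]<175)
    for y in range(-44,45,4):
        k=m&(abs(L[...,1]-y)<2)
        g=k&(c['frame'].max(-1)>60)
        if k.sum()>2: print(n,y,'black z',L[k&~g][:,2].min().round() if (k&~g).any() else None,L[k&~g][:,2].max().round() if (k&~g).any() else None,'grey z',(L[g][:,2].min().round(),L[g][:,2].max().round(),'x',np.median(L[g][:,0]).round(1)) if g.any() else None)
E
```

```text
scene -28 black z None None grey z (np.float64(99.0), np.float64(172.0), 'x', np.float64(-88.1))
scene -24 black z 37.0 87.0 grey z (np.float64(39.0), np.float64(174.0), 'x', np.float64(-87.3))
scene -20 black z 37.0 160.0 grey z (np.float64(91.0), np.float64(174.0), 'x', np.float64(-88.0))
scene -16 black z 37.0 162.0 grey z (np.float64(92.0), np.float64(166.0), 'x', np.float64(-88.0))
scene -12 black z 37.0 89.0 grey z (np.float64(89.0), np.float64(89.0), 'x', np.float64(-74.0))
scene -8 black z 36.0 90.0 grey z None
scene -4 black z 37.0 89.0 grey z (np.float64(86.0), np.float64(86.0), 'x', np.float64(-71.1))
scene 0 black z 36.0 88.0 grey z None
scene 4 black z 39.0 89.0 grey z None
scene 8 black z 37.0 88.0 grey z None
scene 12 black z 37.0 83.0 grey z (np.float64(166.0), np.float64(166.0), 'x', np.float64(-84.7))
scene 16 black z 36.0 89.0 grey z (np.float64(78.0), np.float64(167.0), 'x', np.float64(-87.9))
scene 20 black z 38.0 89.0 grey z (np.float64(85.0), np.float64(174.0), 'x', np.float64(-88.5))
scene 24 black z None None grey z (np.float64(102.0), np.float64(174.0), 'x', np.float64(-88.7))
scene 28 black z 175.0 175.0 grey z (np.float64(100.0), np.float64(174.0), 'x', np.float64(-80.8))
scene 32 black z None None grey z (np.float64(109.0), np.float64(172.0), 'x', np.float64(-78.8))
```

The depth shows the fingertips at z of about 92–100 while the reported TCP is 61, so the real tips sit some 33 mm behind it. That also explains why the knob slipped. I'll lift clear and measure the offset exactly.

Emit:
servo_tool(
  motion=[
    [[0, 0, 0.1, 0, 0, 0, 0.28], [0, 0, 0.1, 0, 0, 0, 0.28], [0, 0, 0.1, 0, 0, 0, 0.28], [0, 0, 0.1, 0, 0, 0, 0.28]],
  ],
)

```text
clock: 13.6
eef_pos: [576.9, 207.3, 110.0]
eef_rot: [3.141, 0.002, 0.256]
wrist_force: [-0.8, -0.2, -1.3]
finger_gap: 61.8
finger_force: 0.0
```

```bash
python3 - <<'E'
from h import *
s=manip.read_state(); p=s['eef_pos']; Rm=__import__('scipy.spatial.transform',fromlist=['R']).Rotation.from_euler('xyz',s['eef_rot']).as_matrix()
print(p,s['eef_rot'],s['finger_gap'])
c=cam('scene'); P=cloud(c); L=(P-p)@Rm  # tool coords
m=(abs(L[...,0])<14)&(abs(L[...,1])<75)&(L[...,2]>-110)&(L[...,2]<20)
for y in range(-60,61,4):
    k=m&(abs(L[...,1]-y)<2)
    if k.sum()>2: q=L[k]; print(y,k.sum(),'ztool max',np.percentile(q[:,2],[90,97,100]).round(1),'x',np.percentile(q[:,0],[5,50,95]).round(1))
f=c['frame'][150:300,190:370]; cv2.imwrite('pics/s4.png',cv2.resize(f,None,fx=3.9,fy=3.9,interpolation=2)[:,:,::-1])
E
```

```text
[576.88888512 207.26497804 109.97047625] [3.14117731e+00 1.53228105e-03 2.55831024e-01] 61.77232488393654
-44 98 ztool max [-51.3 -45.7 -40.9] x [-9.5 -1.7  7.5]
-40 109 ztool max [-44.3 -41.4 -39.4] x [-10.3  -4.4   8.6]
-36 46 ztool max [-36.6 -33.4 -33.1] x [-10.8  -9.2  -5.1]
-32 28 ztool max [-50.3 -37.3 -31. ] x [-10.5  -9.   -7.5]
28 21 ztool max [-37.  -36.7 -36.2] x [-9.4  0.3  5.9]
32 193 ztool max [-39.4 -32.4 -30.7] x [-9.9 -1.3  8.2]
36 44 ztool max [-41.3 -34.2 -32.9] x [-11.3  -9.    7.4]
40 38 ztool max [-49.5 -45.3 -41.3] x [-10.5  -9.3  -7.7]
44 15 ztool max [-43.6 -41.1 -39.8] x [-9.1 -8.5 -7.4]
```

View pics/s4.png

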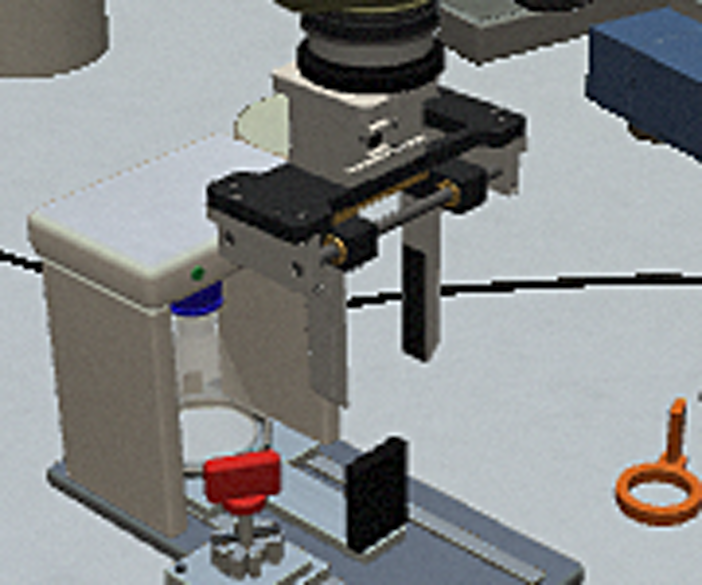

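The open fingers end at (335,400) and (425,360), well above the plate top at (380,445). The tips are 31 mm short of the reported TCP, so I'll treat the grasp point as 50 mm behind it. Descending properly onto the plate.

Emit:
servo_tool(
  motion=[
    [[0, 0, -0.08, 0, 0, 0, 0.28], [0, 0, -0.13, 0, 0, 0, 0.28], [0, 0, -0.16, 0, 0, 0, 0.28], [0, 0, -0.16, 0, 0, 0, 0.28], [0, 0, -0.16, 0, 0, 0, 0.5], [0, 0, -0.16, 0, 0, 0, 0.6], [0, 0, -0.16, 0, 0, 0, 0.7], [0, 0, -0.16, 0, 0, 0, 0.7], [0, 0, -0.16, 0, 0, 0, 0.7]],
  ],
  newtons=20,
)

```text
clock: 14.55
eef_pos: [578.5, 205.4, 32.0]
eef_rot: [3.138, -0.001, 0.255]
wrist_force: [3.9, -13.5, 2.9]
finger_gap: 43.7
finger_force: 20.0
```

Emit:
servo_tool(
  motion=[
    [[-0.008, -0.002, 0, 0, 0, 0, 0.7], [-0.023, -0.006, 0, 0, 0, 0, 0.7], [-0.043, -0.011, 0, 0, 0, 0, 0.7], [-0.066, -0.017, 0, 0, 0, 0, 0.7], [-0.089, -0.023, 0, 0, 0, 0, 0.7], [-0.112, -0.029, 0, 0, 0, 0, 0.7], [-0.135, -0.035, 0, 0, 0, 0, 0.7], [-0.155, -0.04, 0, 0, 0, 0, 0.7], [-0.17, -0.044, 0, 0, 0, 0, 0.7], [-0.182, -0.047, 0, 0, 0, 0, 0.7]],
  ],
)

```text
clock: 15.55
eef_pos: [487.6, 181.3, 32.0]
eef_rot: [3.137, -0.002, 0.256]
wrist_force: [7.5, -22.8, 2.5]
finger_gap: 43.8
finger_force: 20.0
```

Emit:
servo_tool(
  motion=[
    [[-0.012, -0.003, 0, 0, 0, 0, 0.7], [-0.024, -0.006, 0, 0, 0, 0, 0.7], [-0.035, -0.009, 0, 0, 0, 0, 0.7], [-0.043, -0.011, 0, 0, 0, 0, 0.7], [-0.05, -0.013, 0, 0, 0, 0, 0.7], [-0.055, -0.014, 0, 0, 0, 0, 0.7], [-0.055, -0.014, 0, 0, 0, 0, 0.7]],
  ],
)

```text
clock: 16.25
eef_pos: [462.1, 174.5, 32.2]
eef_rot: [3.137, -0.006, 0.256]
wrist_force: [19.8, -21.9, -5.5]
finger_gap: 43.7
finger_force: 20.0
```

Emit:
servo_tool(
  motion=[
    [[0.004, -0.002, 0, 0, 0, 0, 0.55], [0.004, -0.002, 0, 0, 0, 0, 0.4], [0.004, -0.002, 0, 0, 0, 0, 0.28], [0.004, -0.002, 0, 0, 0, 0, 0.28], [0.004, -0.002, 0.1, 0, 0, 0, 0.28], [0.004, -0.002, 0.2, 0, 0, 0, 0.28], [0.004, -0.002, 0.35, 0, 0, 0, 0.28], [0.004, -0.002, 0.5, 0, 0, 0, 0.28], [0.004, -0.002, 0.5, 0, 0, 0, 0.28], [0.004, -0.002, 0.5, 0, 0, 0, 0.28]],
  ],
)

```text
clock: 17.25
eef_pos: [462.3, 176.6, 287.5]
eef_rot: [-3.141, -0.01, 0.256]
wrist_force: [0.0, -0.7, -1.1]
finger_gap: 67.5
finger_force: 0.0
```

```bash
python3 knob.py; python3 - <<'E'
from h import *
from go import U,V,O
M=np.stack([U,V,[0,0,1]],1)
for n in('scene','top'):
    c=cam(n); P=cloud(c); H=cv2.cvtColor(c['frame'],cv2.COLOR_RGB2HSV); h,s,v=H[...,0],H[...,1],H[...,2]; L=(P-O)@M
    m=(h>105)&(h<130)&(s>120)&(v>40)&(abs(L[...,0]+30)<120)&(abs(L[...,1])<50)&(L[...,2]>115)&(L[...,2]<175)
    if m.sum()>8:
        q=P[m]; (x,y),r=cv2.minEnclosingCircle(q[:,:2].astype(np.float32)); print(n,'cap',m.sum(),x,y,r,'z',np.percentile(q[:,2],[5,50,95]).round(1),'st',np.percentile(L[m],[3,50,97],axis=0).round(1).tolist())
        t=q[:,2]>np.percentile(q[:,2],95)-8; print('  top part',np.percentile(L[m][t],[3,50,97],axis=0).round(1).tolist())
    b=(v<45)&(abs(L[...,0]+200)<30)&(abs(L[...,1])<30)&(L[...,2]>40)&(L[...,2]<95)
    if b.sum()>8: print(n,'plate',np.percentile(L[b],[3,50,97],axis=0).round(1).tolist())
    # ring & post (orange) cloud in world
    o=(h>=3)&(h<18)&(s>140)&(v>50)&(P[...,0]>540)&(P[...,0]<650)&(P[...,1]<-90)&(P[...,1]>-215)&(P[...,2]>40)
    np.save('ring_'+n,P[o]); print(n,'ring',o.sum())
    w=(s<60)&(v>110)&(P[...,0]>420)&(P[...,0]<660)&(P[...,1]<-60)&(P[...,1]>-290)&(P[...,2]>20)&(P[...,2]<140); q=P[w]
    # board plane RANSAC-ish by SVD with trimming
    for _ in range(6):
        ctr=q.mean(0); nrm=np.linalg.svd(q-ctr,full_matrices=False)[2][2]; nrm*=np.sign(nrm[2]); q=q[abs((q-ctr)@nrm)<max(3,1.5*abs((q-ctr)@nrm).std())]
    print(n,'board',len(q),nrm.round(3),'tilt',np.degrees(np.arccos(nrm[2])).round(1),'azi',np.degrees(np.arctan2(nrm[1],nrm[0])).round(1),ctr.round(1))
E
```

```text
scene 219 ztop 119.0 c 573.1 294.8 wh 41.1 15.8 turn svd deg 57.199999999999996
  rect turn 59.9
top 60 ztop 123.2 c 574.8 294.6 wh 39.9 11.4 turn svd deg -121.6
  rect turn 57.9
[460.83943367 176.1365854  281.32906579] [ 3.14140554e+00 -1.26075554e-03  2.56192788e-01] [ 0.29  0.11  1.5  -0.    1.53  1.61]
scene cap 214 610.9097900390625 215.65234375 19.057313919067383 z [131.1 148.1 153. ] st [[-61.6, -14.2, 130.7], [-50.8, 4.2, 148.1], [-32.0, 14.1, 153.2]]
  top part [[-61.2, -15.0, 145.7], [-47.6, 0.4, 151.0], [-31.3, 13.2, 153.3]]
scene plate [[-203.6, -21.6, 41.8], [-201.5, 2.8, 69.5], [-193.4, 19.0, 88.9]]
scene ring 384
scene board 2443 [-0.137  0.628  0.766] tilt 40.0 azi 102.3 [ 523.  -173.9   66.2]
top cap 129 609.2604370117188 215.767578125 17.589672088623047 z [146.9 152.7 157.9] st [[-61.5, -15.3, 145.9], [-46.9, -0.0, 152.7], [-31.9, 13.5, 158.9]]
  top part [[-61.6, -15.4, 150.2], [-46.3, -1.1, 153.4], [-32.5, 13.7, 160.0]]
top ring 370
top board 1562 [-0.135  0.627  0.767] tilt 39.9 azi 102.2 [ 530.1 -176.7   73.1]
```

```bash
python3 - <<'E'
from h import *
n=np.array([-.136,.6275,.767]); n/=np.linalg.norm(n); ey=np.array([-n[1],n[0],0]); ey/=np.linalg.norm(ey); ey*=np.sign(ey[0]); ex=np.cross(ey,n)
B=np.stack([ex,ey,n],1)
for nm,c0 in(('scene',[523.,-173.9,66.2]),('top',[530.1,-176.7,73.1])):
    c0=np.array(c0); L=(np.load(f'ring_{nm}.npy')-c0)@B
    print(nm,'h pct',np.percentile(L[:,2],[1,5,25,50,75,95,99]).round(1))
    r=L[(L[:,2]>9)&(L[:,2]<19)]
    # ring: outer circle; use points far up x
    xmax=np.percentile(L[:,0],99); ring=r[r[:,0]>xmax-72]
    A=np.c_[ring[:,:2],np.ones(len(ring))]; s=np.linalg.lstsq(A,(ring[:,:2]**2).sum(1),rcond=None)[0]; cen=s[:2]/2; rad=np.sqrt(s[2]+cen@cen)
    (mx,my),mr=cv2.minEnclosingCircle(ring[:,:2].astype(np.float32))
    print(' circle fit',cen.round(1),rad.round(1),'minenc',round(mx,1),round(my,1),round(mr,1))
    p=L[(L[:,2]>24)&(L[:,2]<75)]; print(' post n',len(p),np.percentile(p,[3,50,97],axis=0).round(1).tolist())
    pc=np.array([(np.percentile(p[:,0],3)+np.percentile(p[:,0],97))/2,np.median(p[:,1])])
    for cc in(cen,np.array([mx,my])): d=cc-pc; print('  dist',np.linalg.norm(d).round(1),'ring x angle deg',np.degrees(np.arctan2(d[1],d[0])).round(1))
    lo=p[p[:,2]>55]; print(' top of post centre board',np.median(lo,0).round(1),' world post(mid, h44)',(c0+B@np.array([pc[0],pc[1],44])).round(1),'world ring ctr h0',(c0+B@np.array([cen[0],cen[1],0])).round(1))
print(ex,ey,n)
E
```

```text
scene h pct [ 2.8  6.6 11.4 14.  17.6 60.5 64. ]
 circle fit [32.1 64.3] 31.2 minenc 32.1 64.9 38.3
 post n 76 [[-30.5, 58.8, 25.8], [-20.6, 61.9, 51.8], [-8.4, 68.0, 65.1]]
  dist 51.7 ring x angle deg 2.7
  dist 51.7 ring x angle deg 3.4
 top of post centre board [-20.   63.4  60.8]  world post(mid, h44) [ 574.3 -118.6   87.5] world ring ctr h0 [ 591.  -184.4   86.8]
top h pct [ 0.8  4.4 10.3 13.3 17.1 60.5 65.2]
 circle fit [25.2 57. ] 31.2 minenc 24.9 57.4 37.9
 post n 47 [[-38.8, 52.2, 25.4], [-20.3, 56.8, 58.5], [-14.9, 60.7, 66.5]]
  dist 52.1 ring x angle deg 0.2
  dist 51.7 ring x angle deg 0.7
 top of post centre board [-25.7  56.6  61.5]  world post(mid, h44) [ 575.3 -116.9   89.6] world ring ctr h0 [ 589.9 -183.5   89.3]
[ 0.16241841 -0.74939377  0.64189504] [ 0.97730971  0.21181533 -0.        ] [-0.13596321  0.62733025  0.76679251]
```

```bash
cat > ring.py <<'E'
from go import *
n=np.array([-.13596321,.62733,.76679]); ey=np.array([.97731,.211815,0]); ex=np.array([.162418,-.749394,.641895])
a=np.radians(2); rx=np.cos(a)*ex+np.sin(a)*ey; ry=np.cross(n,rx)
T=R.from_matrix(np.stack([-rx,ry,-n],1)); G=np.array([574.3,-117.6,87.5])
E
python3 - <<'E'
from ring import *
s=Seq(); print(T.as_euler('xyz'),s.s['eef_rot'])
s.to(G+60*n+[0,0,80],rot=T); s.to(G+60*n,rot=T); s.save()
E
```

```text
USING MEASURED [460.3 175.9 279.5] cmd [458.2 176.1  60.9]
[-3.11238636  0.69645792  1.82973775] [3.14115510e+00 2.34002534e-03 2.56065578e-01]
[0.212, -0.512, -0.132] [-0.206, 0.132, 0.476]  dist mm 285 deg 96
[0.212, -0.512, -0.292] [-0.206, 0.132, 0.476]  dist mm 313 deg 96
```

Emit:
servo_tool(
  motion=[
    [[0.212, -0.51, -0.1, -0.206, 0.132, 0.476, 0.45], [0.212, -0.51, -0.1, -0.206, 0.132, 0.476, 0.45], [0.212, -0.51, -0.1, -0.206, 0.132, 0.476, 0.45], [0.212, -0.51, -0.1, -0.206, 0.132, 0.476, 0.45], [0.212, -0.51, -0.1, -0.206, 0.132, 0.476, 0.45], [0.212, -0.51, -0.1, -0.206, 0.132, 0.476, 0.45], [0.212, -0.51, -0.1, -0.206, 0.132, 0.476, 0.45], [0.212, -0.51, -0.1, -0.206, 0.132, 0.476, 0.45], [0.212, -0.51, -0.1, -0.206, 0.132, 0.476, 0.45], [0.212, -0.51, -0.1, -0.206, 0.132, 0.476, 0.45]],
  ],
)

```text
clock: 18.45
eef_pos: [566.4, -78.9, 229.1]
eef_rot: [3.108, 0.635, 1.637]
wrist_force: [0.1, -0.8, -0.2]
finger_gap: 51.3
finger_force: 0.0
```

Emit:
servo_tool(
  motion=[
    [[0, 0, 0, 0, 0, 0, 0.45], [0, 0, 0, 0, 0, 0, 0.45], [0, 0, 0, 0, 0, 0, 0.45]],
  ],
)

```text
clock: 18.75
eef_pos: [566.9, -79.4, 230.7]
eef_rot: [3.101, 0.632, 1.623]
wrist_force: [0.3, 0.4, -0.4]
finger_gap: 51.9
finger_force: 0.0
```

```bash
python3 - <<'E'
from ring import *
s=Seq(); print(s.s['eef_rot'],s.s['joints'].round(2))
s.to(G+60*n+[0,0,60],rot=T); s.to(G+60*n,rot=T); s.save()
E
```

```text
USING MEASURED [566.9 -79.4 230.7] cmd [566.3 -80.1 133.5]
[3.10113851 0.63171271 1.62290555] [ 0.11  0.31  1.51 -0.65  1.36  0.2 ]
[-0.002, -0.001, -0.074] [-0.023, 0.014, 0.052]  dist mm 37 deg 11
[-0.002, -0.001, -0.194] [-0.023, 0.014, 0.052]  dist mm 97 deg 11
```

Emit:
servo_tool(
  motion=[
    [[-0.002, -0.001, -0.07, -0.023, 0.014, 0.052, 0.45], [-0.002, -0.001, -0.074, -0.023, 0.014, 0.052, 0.45], [-0.002, -0.001, -0.13, -0.023, 0.014, 0.052, 0.45], [-0.002, -0.001, -0.194, -0.023, 0.014, 0.052, 0.45], [-0.002, -0.001, -0.194, -0.023, 0.014, 0.052, 0.45], [-0.002, -0.001, -0.194, -0.023, 0.014, 0.052, 0.45]],
  ],
)

```text
clock: 19.35
eef_pos: [566.3, -79.9, 135.3]
eef_rot: [-3.113, 0.697, 1.83]
wrist_force: [0.3, -0.1, 0.6]
finger_gap: 51.7
finger_force: 0.0
```

```bash
python3 - <<'E'
from ring import *
from h import cam,cloud
s=Seq(); p=s.s['eef_pos']; r=R.from_euler('xyz',s.s['eef_rot']); print(p-s.p,s.s['eef_rot'])
s.to(G+0*n,rot=T); s.to(G-50*n,rot=T); s.save()
# check finger symmetric about post in tool frame (top + scene)
for nm in('scene','top'):
    c=cam(nm); L=(cloud(c)-p)@r.as_matrix(); m=(abs(L[...,0])<12)&(abs(L[...,1])<45)&(L[...,2]>-90)&(L[...,2]<-25)
    q=L[m]; a,b=q[q[:,1]<0],q[q[:,1]>0]
    print(nm,len(a),len(b),'y-',np.percentile(a[:,1],[5,50,95]).round(1) if len(a) else 0,'y+',np.percentile(b[:,1],[5,50,95]).round(1) if len(b) else 0,'tip z',np.percentile(q[:,2],98).round(1))
    F=c['frame'].astype(int); o=(F[...,0]>90)&(F[...,0]>2*F[...,2])&(F[...,0]>1.8*F[...,1])&(L[...,2]>10)&(L[...,2]<36+10)&(abs(L[...,0])<25)&(abs(L[...,1])<25)
    if o.sum(): print('  post in tool frame',o.sum(),np.percentile(L[o],[5,50,95],axis=0).round(1).tolist())
E
```

```text
[ 0.44751338 -0.02865007  1.61930006] [-3.1127863   0.6972533   1.83007258]
[0.017, -0.075, -0.092] [-0.0, 0.0, 0.0]  dist mm 60 deg 0
[0.03, -0.138, -0.169] [-0.0, 0.0, 0.0]  dist mm 110 deg 0
scene 45 74 y- [-38.3 -34.5 -27.5] y+ [24.8 27.6 36.3] tip z -32.7
  post in tool frame 18 [[-6.1, -0.8, 41.1], [1.6, 1.7, 44.0], [10.0, 5.6, 45.4]]
top 58 65 y- [-39.9 -34.2 -28.4] y+ [23.7 28.  34.9] tip z -34.9
  post in tool frame 20 [[-9.9, -3.0, 38.5], [-0.8, 0.9, 40.6], [10.8, 3.9, 44.4]]
```

Emit:
servo_tool(
  motion=[
    [[0.012, -0.035, -0.046, 0, 0, 0, 0.45], [0.02, -0.075, -0.092, 0, 0, 0, 0.45], [0.027, -0.11, -0.135, 0, 0, 0, 0.45], [0.033, -0.137, -0.169, 0, 0, 0, 0.45], [0.033, -0.137, -0.169, 0, 0, 0, 0.45], [0.033, -0.137, -0.169, 0, 0, 0, 0.45]],
  ],
)

```text
clock: 20.05
eef_pos: [583.0, -148.0, 50.9]
eef_rot: [-3.114, 0.698, 1.831]
wrist_force: [-0.2, 0.5, 0.8]
finger_gap: 51.3
finger_force: 0.0
```

Emit:
servo_tool(
  motion=[
    [[0, 0, 0, 0, 0, 0, 0.7], [0, 0, 0, 0, 0, 0, 0.8], [0, 0, 0, 0, 0, 0, 0.85], [0, 0, 0, 0, 0, 0, 0.9], [0, 0, 0, 0, 0, 0, 1], [0, 0, 0, 0, 0, 0, 1], [0, 0, 0, 0, 0, 0, 1]],
  ],
  newtons=50,
)

```text
clock: 20.75
eef_pos: [582.4, -148.0, 49.4]
eef_rot: [-3.111, 0.697, 1.833]
wrist_force: [-1.2, 1.9, 1.4]
finger_gap: 9.3
finger_force: 50.0
```

Emit:
servo_tool(
  motion=[
    [[0, 0, 0.004, 0, 0, 0, 1], [-0.001, 0.002, 0.014, 0, 0, 0, 1], [-0.004, 0.015, 0.03, 0, 0, 0, 1], [-0.008, 0.032, 0.05, 0, 0, 0, 1], [-0.012, 0.05, 0.07, 0, 0, 0, 1], [-0.017, 0.072, 0.098, 0, 0, 0, 1], [-0.02, 0.09, 0.12, 0, 0, 0, 1], [-0.02, 0.09, 0.18, 0, 0, 0, 1], [-0.02, 0.09, 0.25, 0, 0, 0, 1], [-0.02, 0.09, 0.3, 0, 0, 0, 1]],
  ],
)

```text
clock: 21.75
eef_pos: [572.5, -102.3, 202.2]
eef_rot: [-3.114, 0.697, 1.832]
wrist_force: [-0.8, 0.6, -1.1]
finger_gap: 9.6
finger_force: 50.0
```

Emit:
servo_tool(
  motion=[
    [[0, 0, 0.2, 0, 0, 0, 1], [0, 0, 0.2, 0, 0, 0, 1], [0, 0, 0.2, 0, 0, 0, 1], [0, 0, 0.2, 0, 0, 0, 1]],
  ],
)

```text
clock: 22.15
eef_pos: [572.2, -102.6, 300.2]
eef_rot: [-3.114, 0.697, 1.832]
wrist_force: [-0.1, 0.4, -2.1]
finger_gap: 9.9
finger_force: 50.0
```

```bash
python3 - <<'E'
from ring import *
from h import cam,cv2
c=cam('scene'); f=c['frame'][120:300,300:516]; cv2.imwrite('pics/s5.png',cv2.resize(f,None,fx=3,fy=3,interpolation=2)[:,:,::-1])
s=Seq(); s0=s.s; print(s0['joints'].round(2),s0['finger_gap'],s0['finger_force'],s0['wrist_force'],s0['eef_rot'])
# seated pose: ring z up, ring x = +U  -> tool x=-U, y=V? , z down
F=np.array([609.5,215.6,30.]); rx_=U; ry_=V; Tp=R.from_matrix(np.stack([-U,V,[0,0,-1]],1)); print(Tp.as_euler('xyz'))
g=F-53*U+[0,0,42+44]; tcp=g-[0,0,50]; print('seat tcp',tcp)
s.to(tcp+[0,0,150],rot=Tp); s.save()
E
```

```text
USING MEASURED [ 571.9 -102.7  298.7] cmd [ 580.9 -148.9   49.2]
[ 0.09  0.24  1.48 -0.71  1.39 -0.04] 9.42366873517261 49.99353647232056 [ 1.45745413  0.15228902 -1.97289053] [-3.11022956  0.69673966  1.83443985]
[-3.14159265  0.         -2.88659265]
seat tcp [558.21384533 202.23099334  66.        ]
[-0.027, 0.61, -0.165] [0.132, 0.207, 0.479]  dist mm 316 deg 97
```

View pics/s5.png

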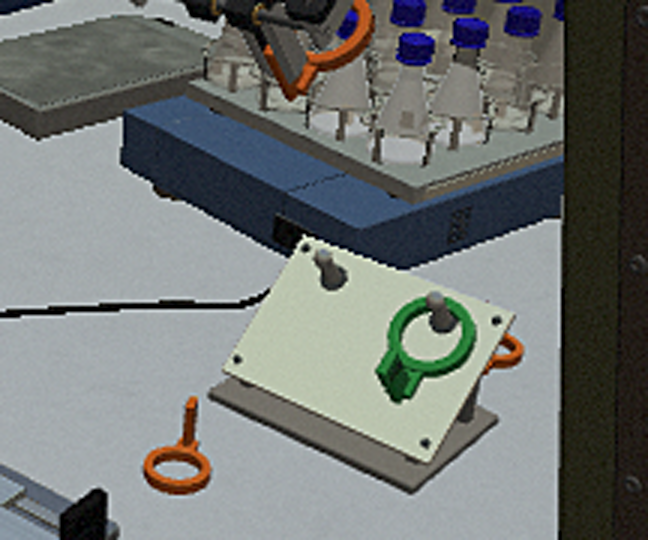

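The picture shows the far peg empty at (330,270), the green ring still on its peg at (430,335), and the orange ring held at (340,50).

Emit:
servo_tool(
  motion=[
    [[-0.027, 0.61, 0, 0.132, 0.207, 0.479, 1], [-0.027, 0.61, 0, 0.132, 0.207, 0.479, 1], [-0.027, 0.61, 0, 0.132, 0.207, 0.479, 1], [-0.027, 0.61, 0, 0.132, 0.207, 0.479, 1], [-0.027, 0.61, 0, 0.132, 0.207, 0.479, 1], [-0.027, 0.61, 0, 0.132, 0.207, 0.479, 1], [-0.027, 0.61, 0, 0.132, 0.207, 0.479, 1], [-0.027, 0.61, 0, 0.132, 0.207, 0.479, 1], [-0.027, 0.61, 0, 0.132, 0.207, 0.479, 1], [-0.027, 0.61, 0, 0.132, 0.207, 0.479, 1]],
  ],
)

```text
clock: 23.2
eef_pos: [558.1, 202.0, 297.7]
eef_rot: [-3.084, 0.061, -3.048]
wrist_force: [0.7, -0.2, -1.6]
finger_gap: 9.7
finger_force: 50.0
```

Emit:
servo_tool(
  motion=[
    [[0, 0, 0, 0, 0, 0, 1], [0, 0, 0, 0, 0, 0, 1], [0, 0, 0, 0, 0, 0, 1]],
  ],
)

```text
clock: 23.5
eef_pos: [558.4, 202.2, 298.6]
eef_rot: [-3.081, 0.065, -3.057]
wrist_force: [0.7, 0.1, -1.1]
finger_gap: 9.8
finger_force: 50.0
```

```bash
cat > place.py <<'E'
from ring import *
from h import cam,cloud,cv2
Tp=R.from_matrix(np.stack([-U,V,[0,0,-1]],1)); F=np.array([609.5,215.6,30.]); tcp=F-53*U+[0,0,42+44-50]
E
python3 - <<'E'
from place import *
s=Seq(); print(s.s['joints'].round(2),s.s['eef_rot'])
s.to(tcp+[0,0,190],rot=Tp); s.to(tcp+[0,0,125],rot=Tp)
E
```

```text
USING MEASURED [558.4 202.2 298.6] cmd [558.4 202.3 216.2]
[ 0.32  0.31  1.22 -0.07  1.56 -1.33] [-3.08136183  0.06526908 -3.05701824]
[-0.0, 0.0, -0.085] [0.015, 0.024, 0.055]  dist mm 42 deg 11
[-0.0, 0.0, -0.215] [0.015, 0.024, 0.055]  dist mm 108 deg 11
```

Emit:
servo_tool(
  motion=[
    [[0, 0, -0.05, 0.015, 0.024, 0.055, 1], [0, 0, -0.1, 0.015, 0.024, 0.055, 1], [0, 0, -0.16, 0.015, 0.024, 0.055, 1], [0, 0, -0.2, 0.015, 0.024, 0.055, 1], [0, 0, -0.215, 0.015, 0.024, 0.055, 1], [0, 0, -0.215, 0.015, 0.024, 0.055, 1], [0, 0, -0.215, 0.015, 0.024, 0.055, 1]],
  ],
)

```text
clock: 24.2
eef_pos: [559.1, 202.3, 193.1]
eef_rot: [3.141, 0.001, -2.884]
wrist_force: [0.4, 0.4, -0.5]
finger_gap: 9.6
finger_force: 50.0
```

```bash
cat > chk.py <<'E'
from place import *
def chk(zlo=120,zhi=300):
    for nm in('scene','top'):
        c=cam(nm); P=cloud(c); H=cv2.cvtColor(c['frame'],cv2.COLOR_RGB2HSV); h,s_,v=H[...,0],H[...,1],H[...,2]; d=np.hypot(P[...,0]-F[0],P[...,1]-F[1])
        o=(h>=3)&(h<18)&(s_>140)&(v>45)&(d<44)&(P[...,2]>zlo)&(P[...,2]<zhi); q=P[o]
        b=(h>105)&(h<130)&(s_>110)&(v>35)&(d<40)&(P[...,2]>100)&(P[...,2]<175); k=P[b]
        if len(k)>10: (x,y),r=cv2.minEnclosingCircle(k[k[:,2]>np.percentile(k[:,2],95)-9][:,:2].astype(np.float32)); print(nm,'cap',len(k),round(x,1),round(y,1),round(r,1),'z95',np.percentile(k[:,2],95).round(1))
        if len(q)<20: print(nm,'ring',len(q)); continue
        A=np.c_[q,np.ones(len(q))]; 
        zt=np.percentile(q[:,2],95)
        t=q[q[:,2]>zt-5]; (x,y),r=cv2.minEnclosingCircle(t[:,:2].astype(np.float32))
        B=np.c_[t[:,:2],np.ones(len(t))]; w=np.linalg.lstsq(B,(t[:,:2]**2).sum(1),rcond=None)[0]; cc=w[:2]/2
        pl=np.linalg.lstsq(B,t[:,2],rcond=None)[0]
        print(nm,'ring',len(q),'ztop',zt.round(1),'minenc',round(x,1),round(y,1),round(r,1),'fit',cc.round(1),np.sqrt(w[2]+cc@cc).round(1),'slope deg',np.degrees(np.arctan(pl[:2])).round(1))
if __name__=='__main__':
    chk(); s=Seq(); print(s.s['eef_pos'],s.s['eef_rot'],s.s['wrist_force'],s.s['joints'].round(2)); s.c=(s.p,s.r)
    print('ring expected centre',(s.s['eef_pos']+53*U).round(1),'underside',s.s['eef_pos'][2]+6)
E
python3 chk.py
```

```text
scene cap 216 610.8 214.6 18.5 z95 152.5
scene ring 409 ztop 212.9 minenc 606.5 216.5 40.8 fit [608.  216.1] 32.0 slope deg [-0.  -0.2]
top ring 71 ztop 217.9 minenc 633.8 221.9 22.0 fit [622.5 219.5] 19.8 slope deg [-1.2  0.5]
USING MEASURED [559.2 202.1 193.2] cmd [558.4 202.3 216.2]
[559.22263212 202.14574189 193.22057246] [ 3.14126648e+00  1.58050936e-03 -2.88338385e+00] [ 0.29270052  0.81115734 -1.23140878] [ 0.29  0.39  1.36  0.    1.39 -1.54]
ring expected centre [610.5 215.5 193.2] underside 199.22057245633832
```

Emit:
servo_tool(
  motion=[
    [[0.002, 0, -0.03, 0, 0, 0, 1], [0.002, 0, -0.06, 0, 0, 0, 1], [0.002, 0, -0.085, 0, 0, 0, 1], [0.002, 0, -0.11, 0, 0, 0, 1], [0.002, 0, -0.135, 0, 0, 0, 1], [0.002, 0, -0.16, 0, 0, 0, 1], [0.002, 0, -0.185, 0, 0, 0, 1], [0.002, 0, -0.205, 0, 0, 0, 1], [0.002, 0, -0.22, 0, 0, 0, 1], [0.002, 0, -0.22, 0, 0, 0, 1]],
  ],
)

```text
clock: 25.3
eef_pos: [559.4, 201.7, 80.7]
eef_rot: [3.141, -0.002, -2.883]
wrist_force: [-0.7, 0.1, -1.5]
finger_gap: 9.6
finger_force: 50.0
```

```bash
sed -i 's/chk();/chk(50);/' chk.py; python3 chk.py
```

```text
scene cap 136 609.1 215.1 16.8 z95 151.7
scene ring 297 ztop 101.2 minenc 607.0 214.4 41.0 fit [609.1 216.9] 30.6 slope deg [-3.5 -4.3]
top ring 67 ztop 107.3 minenc 631.6 222.7 23.4 fit [616.5 217.4] 24.7 slope deg [-1.2  2.6]
USING MEASURED [560.  201.9  82.1] cmd [558.4 202.3 216.2]
[559.98224928 201.92640207  82.10932657] [ 3.14113077e+00 -2.10595328e-04 -2.88320623e+00] [ 0.71546162 -0.06774649 -0.93497836] [ 0.28  0.49  1.49  0.    1.17 -1.55]
ring expected centre [611.3 215.3  82.1] underside 88.10932656960703
```

Emit:
servo_tool(
  motion=[
    [[0, 0, -0.005, 0, 0, 0, 1], [0, 0, -0.01, 0, 0, 0, 1], [0, 0, -0.015, 0, 0, 0, 1], [0, 0, -0.02, 0, 0, 0, 1], [0, 0, -0.024, 0, 0, 0, 1], [0, 0, -0.026, 0, 0, 0, 1], [0, 0, -0.026, 0, 0, 0, 1]],
  ],
)

```text
clock: 26.1
eef_pos: [559.7, 201.9, 68.7]
eef_rot: [3.141, -0.001, -2.883]
wrist_force: [-0.4, 0.1, -1.2]
finger_gap: 10.1
finger_force: 50.0
```

Emit:
servo_tool(
  motion=[
    [[0, 0, -0.002, 0, 0, 0, 1], [0, 0, -0.003, 0, 0, 0, 1], [0, 0, -0.004, 0, 0, 0, 1], [0, 0, -0.004, 0, 0, 0, 1]],
  ],
)

```text
clock: 26.5
eef_pos: [559.9, 201.8, 66.9]
eef_rot: [3.141, -0.0, -2.883]
wrist_force: [0.6, -1.1, -1.1]
finger_gap: 9.2
finger_force: 50.0
```

Emit:
servo_tool(
  motion=[
    [[0, 0, -0.002, 0, 0, 0, 1], [0, 0, -0.004, 0, 0, 0, 1], [0, 0, -0.004, 0, 0, 0, 1]],
  ],
)

```text
clock: 26.8
eef_pos: [559.8, 201.8, 64.8]
eef_rot: [3.141, -0.0, -2.883]
wrist_force: [0.4, -0.3, -0.8]
finger_gap: 9.6
finger_force: 50.0
```

Emit:
servo_tool(
  motion=[
    [[0, 0, -0.002, 0, 0, 0, 1], [0, 0, -0.004, 0, 0, 0, 1], [0, 0, -0.004, 0, 0, 0, 1]],
  ],
)

```text
clock: 27.1
eef_pos: [560.1, 201.8, 63.1]
eef_rot: [3.141, 0.0, -2.883]
wrist_force: [0.6, -2.4, 1.7]
finger_gap: 9.5
finger_force: 50.0
```

Contact is felt, so I'll release gently and retreat straight up.

Emit:
servo_tool(
  motion=[
    [[0, 0, 0, 0, 0, 0, 1], [0, 0, 0, 0, 0, 0, 0.85], [0, 0, 0, 0, 0, 0, 0.75], [0, 0, 0, 0, 0, 0, 0.65], [0, 0, 0, 0, 0, 0, 0.65], [0, 0, 0, 0, 0, 0, 0.65]],
  ],
  newtons=5,
)

```text
clock: 27.7
eef_pos: [559.8, 201.9, 62.8]
eef_rot: [3.141, -0.001, -2.883]
wrist_force: [0.7, 0.1, -1.0]
finger_gap: 33.0
finger_force: 0.0
```

Emit:
servo_tool(
  motion=[
    [[0, 0, 0.02, 0, 0, 0, 0.65], [0, 0, 0.06, 0, 0, 0, 0.65], [0, 0, 0.12, 0, 0, 0, 0.65], [0, 0, 0.2, 0, 0, 0, 0.65], [0, 0, 0.3, 0, 0, 0, 0.65], [-0.1, -0.1, 0.4, 0, 0, 0, 0.65], [-0.2, -0.2, 0.5, 0, 0, 0, 0.65], [-0.2, -0.3, 0.5, 0, 0, 0, 0.65], [-0.2, -0.3, 0.5, 0, 0, 0, 0.65]],
  ],
)

```text
clock: 28.6
eef_pos: [462.3, 59.2, 310.9]
eef_rot: [3.142, 0.001, -2.882]
wrist_force: [0.4, -1.5, 0.0]
finger_gap: 32.7
finger_force: 0.0
```

```bash
python3 chk.py; python3 knob.py; python3 - <<'E'
from h import *
c=cam('scene'); f=c['frame'][170:340,200:460]; cv2.imwrite('pics/s6.png',cv2.resize(f,None,fx=3,fy=3,interpolation=2)[:,:,::-1])
E
```

```text
scene cap 216 611.5 214.5 18.8 z95 152.8
scene ring 298 ztop 98.0 minenc 592.7 217.7 28.5 fit [589.9 224.5] 28.2 slope deg [-19.3   5. ]
top cap 127 610.8 217.4 16.6 z95 157.3
top ring 246 ztop 89.3 minenc 605.7 213.8 39.7 fit [607.9 216.7] 31.6 slope deg [-9.2 -2.8]
USING MEASURED [462.8  57.1 313.1] cmd [558.4 202.3 216.2]
[462.7862587   57.1431998  313.11408825] [-3.14017509  0.00541734 -2.88652666] [0.21570738 0.58773271 0.23011293] [ 0.04  0.03  1.51 -0.    1.59 -1.78]
ring expected centre [514.1  70.5 313.1] underside 319.1140882534281
scene 215 ztop 119.1 c 573.2 294.6 wh 41.0 18.0 turn svd deg 57.49999999999999
  rect turn 59.4
top 59 ztop 125.7 c 574.8 295.3 wh 40.7 11.4 turn svd deg -122.8
  rect turn 58.300003
[463.59520285  59.84662511 310.02738083] [ 3.14133895e+00  1.34239819e-03 -2.88486834e+00] [ 0.05  0.04  1.51  0.    1.59 -1.78]
```

View pics/s6.png

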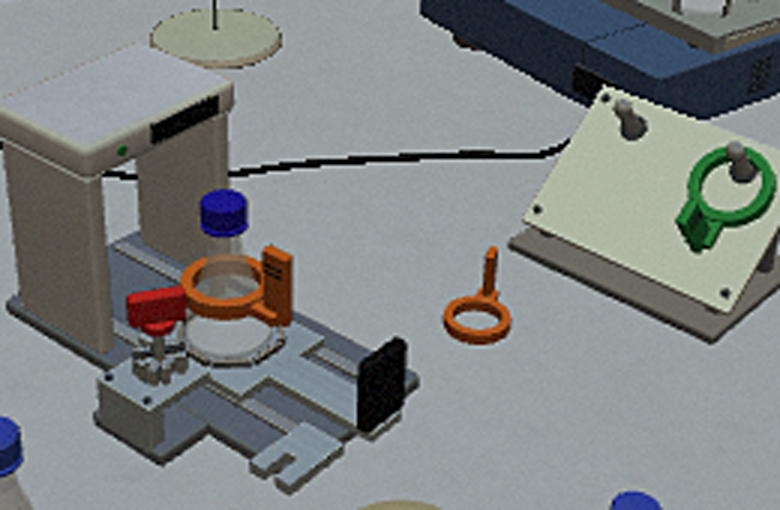

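The ring sits round the flask cone at (222,285), the flask is upright with its cap at (223,212), the knob is parked at (155,305), the stage is out with the handle at (380,385), and the green ring is untouched at (730,185). One last check of the level.

```bash
python3 - <<'E'
from place import *
for nm in('top','scene'):
    c=cam(nm); P=cloud(c); H=cv2.cvtColor(c['frame'],cv2.COLOR_RGB2HSV); h,s,v=H[...,0],H[...,1],H[...,2]
    L=(P-F)@np.stack([U,V,[0,0,1]],1); d=np.hypot(L[...,0],L[...,1])
    o=(h>=3)&(h<18)&(s>140)&(v>45)&(d<37)&(L[...,0]>-33)&(L[...,2]>20)&(L[...,2]<75)
    q=L[o]
    for a in range(-180,180,45):
        an=np.degrees(np.arctan2(q[:,1],q[:,0])); k=abs((an-a+180)%360-180)<22
        if k.sum()>3: print(nm,a,k.sum(),'top z above foot',np.percentile(q[k,2],[50,80,92]).round(1))
s=Seq();print(s.s['clock'])
E
```

```text
top -180 24 top z above foot [53.5 57.6 59.9]
top -135 28 top z above foot [52.3 55.5 56.9]
top -90 30 top z above foot [52.1 54.7 55.7]
top -45 28 top z above foot [52.7 56.4 57.3]
top 0 24 top z above foot [54.1 57.  58.4]
top 45 23 top z above foot [51.9 55.8 58.8]
top 90 31 top z above foot [51.8 56.3 58.5]
top 135 27 top z above foot [52.8 54.5 58.1]
scene -180 32 top z above foot [50.6 52.6 53.1]
scene -135 9 top z above foot [52.  53.8 60. ]
scene -90 26 top z above foot [51.4 52.1 54.3]
scene 0 22 top z above foot [52.  52.7 53.5]
scene 45 27 top z above foot [52.2 53.7 54.1]
scene 90 61 top z above foot [49.4 52.2 53.2]
scene 135 70 top z above foot [48.  52.  52.9]
USING MEASURED [463.7  61.  308.4] cmd [558.4 202.3 216.2]
28.95
```

The ring is level within about 1 mm. Its top is about 53–55 mm above the flask's foot, so its underside is at about 40 mm, as the brief expects. The clock is at 29 s. Handing in.

```bash
python3 -c "
from cell import manip; print(manip.sign_off())"
```

```text
the job is handed in; nothing more can be done
None
```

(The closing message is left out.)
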